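# Straighten the row of mates and pack the tins on the balcony shelf

## Robot

A 6-joint arm with a two-finger parallel gripper is mounted at the origin on the work surface. World frame = base frame: x ahead of the robot, y to its left, z up, the work surface at z = 0. Lengths are in mm, angles in rad, forces in N, time in s.
With the tool pointing down it reaches from about 250 to 850 mm from the base axis. Payload 12.5 kg.
Tool frame: the origin (TCP) lies between the finger pads; the fingertips stand 19 mm ahead of it and the grasp point (between the pads) is the TCP; z points along the fingers, y is the line along which they close (so a half turn about z gives the same grasp; the last joint's range is limited). The gripper opens to 93 mm and grips with 3 to 60 N. Pads are 15 mm wide; open, the fingers measure 128 mm over their backs; the gripper's body (75 mm by 188 mm) begins 65 mm behind the grasp point.
Start: joints at [1.071, 0.351, 1.652, -0, 1.139, -0.085], TCP at [221.622, 503.357, 237.633] pointing down, gripper open.
Joint ranges: [-2.75, 2.75], [-0.79, 2.1], [0.01, 2.65], [-1.57, 4.71], [0.07, 3.14], [-2.87, 2.87]. Speed limits (rad/s): [2.22, 2.22, 2.79, 3.14, 3.14, 3.14].

## Interface

Orientations are given as a unit quaternion [w, x, y, z].
In Python, from workcell import get_obs, get_image, calibration, job gives the robot as it stands.
- The arm moves only by the shell command python3 -m crank 'ROWS' [FORCE]. ROWS is JSON, a list of rows, each an object with "delta_pos": the shift along the tool's x, y, z in units of 50 mm (1.0 is 50 mm), a list of three; "angular": the turn, a rotation vector about the tool's x, y, z in degrees, a list of three; "claw": the finger opening in mm, from 0 to 93. In form: [{"delta_pos": [x, y, z], "angular": [ax, ay, az], "claw": claw}, ...]. A call has 1 to 10 rows; each row shifts and turns the commanded pose from where the row before left it, along the tool's axes as they then stand; what a row does not reach is not made up. A row lasts 1/8 s, in which the tool goes at most 62.5 mm and 10.7 degrees, less where a joint would pass 70% of its speed; a pose out of reach is approached as far as the arm can. A call is refused whole if a number of a shift passes 1 or a number of a turn 10.7, either way. A call with a gripper value outside its range is refused whole. The fingers move at their own pace and stop on an object; FORCE is the grip in N (left out, the last holds). Time passes only in rows, so rows that do not move let the fingers close. It gives the time, the measured TCP pose, the force, the opening and the grip force at its end, in the units of the state.
- get_obs(): the state, without advancing time (a new reading comes with each control period).
- get_image(name): name is "scene" or "top"; returns the picture (420x560x3 uint8, red, green, blue); there is no depth.
- calibration(name): a dict with "fx", "fy", "cx", "cy" (pixels), "dist_coeffs" ([k1, k2, p1, p2, k3] as OpenCV has them; the pictures are not rectified), "origin" and "rotation" of the camera in the world. Camera axes: x right, y down, z forward; pixel columns grow to the right and rows downward; lengths in mm; the calibration is good to about 2 mm. A picture is of the moment at which its call begins. calibration takes no time and is no camera call.
- job.close_job(): hands the job in; it is judged then, once.
The state is a dict: "time": time; "joints": joint angles; "joint_vel": joint speeds; "tau": joint torques, N m; "eef_pos": TCP position; "eef_rot": TCP orientation; "contact_force": force on the tool from outside, world axes, zero at the start; "torque": the same for the moment, N m; "gripper_width": finger opening in mm; "finger_force": force on a finger pad.
Only numpy, scipy, OpenCV 4.12 (cv2) and the standard library are available. Lean on these libraries where they do the work, as an engineer would, in place of code of your own. Each camera call takes 0.05 s, during which the arm holds its last target. There are 200 camera calls.

## Task

Tidy the mate corner: with the aluminium straightedge, push the washed mates on the low grey tier back into one straight row, the fronts of their bellies flush with the tier's front edge, and never touch the mates with the gripper. Pack the four tins upright and flat on the floor of the bamboo tray, and put the straightedge in beside them, lying flat on its ledge along the tray. Leave the scoop, brush, coasters, cactus and bowl where they are.

Things in the scene. Friction and masses are not known exactly. Their poses are not given: they have to be found in the camera images.
- tier: low grey steel tier, fixed. Origin on the table straight below the middle of the deck's front edge (facing the robot); x' points from that edge back over the deck, y' along the edge, z' up. The deck is 420 mm long (y'), 170 mm deep (x' 0 to 170 mm), top at z' = 60 mm. Its front is an upright face in the plane x' = 0, z' = 35 to 60 mm; below are only four thin legs.
- straightedge: aluminium angle 240 mm long (y'), 0.28 kg, with bamboo grip. Origin under the grip's middle at the underside. Ledge 5 mm thick, x' -15 to 45 mm; along its front an upright face 46 mm tall, outer pushing side at x' = 45 mm looking to +x'. Grip block 22 (x') by 80 (y') mm, z' 5 to 92 mm: pinch it across x' near its top. Lies on its ledge on the table, face roughly towards the tier.
- tray: bamboo tray, fixed: open box, inside 272 mm (its x) by 142 mm (its y), walls 10 mm thick with rims at z' = 32 mm, inner floor at z' = 6 mm. Origin at the centre of its underside, x along its length.
- yerba_tin: green rectangular closed tin, 80 mm (its x) by 64 mm (its y) by 76 mm tall; origin at the centre of its underside, z up. Up to 0.55 kg. Stands loose on the table.
- sugar_tin: yellow rectangular closed tin, 56 mm (its x) by 60 mm (its y) by 72 mm tall; origin at the centre of its underside, z up.
- biscuit_tin: blue round closed tin, 62 mm diameter, 74 mm tall; origin at the centre of its underside, z up.
- herb_tin: red round closed tin, 54 mm diameter, 66 mm tall; origin at the centre of its underside, z up.
- coasters: stack of round cork coasters, 90 mm across, 24 mm tall, on the table; leave alone. Origin under its centre.
- brush: small dark wooden brush, 160 mm long, 34 mm wide, 20 mm tall, on the table; leave alone. Origin near the middle of its length.
- scoop: red plastic scoop, 160 mm long, 35 mm tall, on the table; leave alone. Origin under its bowl.
- cactus: small white pot with a cactus, 56 mm across, 82 mm tall, at the back of the low tier's deck; leave alone. Origin under its centre.
- bowl: blue bowl, 62 mm across, 34 mm tall, at the back of the low tier's deck; leave alone. Origin under its centre.
- mate1: glazed terracotta mate (cup), blue band, 72 mm tall, 64 mm across its straight belly (11 to 50 mm up), foot 52 mm, about 0.22 kg; origin at its underside's centre, z up. 3 to 5 of the 5 are present, about 80 mm apart along the low tier's edge; each starts with its belly 10 to 22 mm out over the front edge.
- mate2: glazed terracotta mate (cup), blue band, 72 mm tall, 64 mm across its straight belly (11 to 50 mm up), foot 52 mm, about 0.22 kg; origin at its underside's centre, z up. 3 to 5 of the 5 are present, about 80 mm apart along the low tier's edge; each starts with its belly 10 to 22 mm out over the front edge.
- mate3: glazed terracotta mate (cup), blue band, 72 mm tall, 64 mm across its straight belly (11 to 50 mm up), foot 52 mm, about 0.22 kg; origin at its underside's centre, z up. 3 to 5 of the 5 are present, about 80 mm apart along the low tier's edge; each starts with its belly 10 to 22 mm out over the front edge.
- mate4: glazed terracotta mate (cup), blue band, 72 mm tall, 64 mm across its straight belly (11 to 50 mm up), foot 52 mm, about 0.22 kg; origin at its underside's centre, z up. 3 to 5 of the 5 are present, about 80 mm apart along the low tier's edge; each starts with its belly 10 to 22 mm out over the front edge.
- mate5: glazed terracotta mate (cup), blue band, 72 mm tall, 64 mm across its straight belly (11 to 50 mm up), foot 52 mm, about 0.22 kg; origin at its underside's centre, z up. 3 to 5 of the 5 are present, about 80 mm apart along the low tier's edge; each starts with its belly 10 to 22 mm out over the front edge.
Not all that is in view belongs to the job. What is shaped like the biscuit_tin but pink is not meant.

How it is judged (in metres and radians):
On the way:
1. the straightedge, at the tier's edge, has pushed every mate into line (x of mate1 in the frame of tier between 0.026 and 0.039 m and z of mate1 in the frame of tier between 0.055 and 0.066 m and angle between each of mate1, mate2, mate3, mate4, mate5's own z axis and vertical below 0.12 rad and x of mate2 in the frame of tier between 0.026 and 0.039 m and z of mate2 in the frame of tier between 0.055 and 0.066 m and x of mate3 in the frame of tier between 0.026 and 0.039 m and z of mate3 in the frame of tier between 0.055 and 0.066 m and x of mate4 in the frame of tier between 0.026 and 0.039 m and z of mate4 in the frame of tier between 0.055 and 0.066 m and x of mate5 in the frame of tier between 0.026 and 0.039 m and z of mate5 in the frame of tier between 0.055 and 0.066 m and x of straightedge in the frame of tier above -0.12 m and z of straightedge in the frame of tier above 0.01 m), for 0.1 s.
At the end, for the whole second after the job is handed in: Each mate upright on the low tier, belly flush with its front edge (axis 26 to 39 mm behind the edge); the four tins upright (0.12 rad) on the tray floor; the straightedge lying flat on the tray floor on its ledge (origin within 30 mm of mid-length); heights within 5 mm; all at rest (x of mate1 in the frame of tier between 0.026 and 0.039 m and z of mate1 in the frame of tier between 0.055 and 0.066 m and angle between each of mate1, mate2, mate3, mate4, mate5, yerba_tin, sugar_tin, biscuit_tin, herb_tin, straightedge's own z axis and vertical below 0.12 rad and x of mate2 in the frame of tier between 0.026 and 0.039 m and z of mate2 in the frame of tier between 0.055 and 0.066 m and x of mate3 in the frame of tier between 0.026 and 0.039 m and z of mate3 in the frame of tier between 0.055 and 0.066 m and x of mate4 in the frame of tier between 0.026 and 0.039 m and z of mate4 in the frame of tier between 0.055 and 0.066 m and x of mate5 in the frame of tier between 0.026 and 0.039 m and z of mate5 in the frame of tier between 0.055 and 0.066 m and x of yerba_tin in the frame of tray between -0.125 and 0.125 m and y of yerba_tin in the frame of tray between -0.06 and 0.06 m and z of yerba_tin in the frame of tray between 0.002 and 0.011 m and linear speed of each of yerba_tin, sugar_tin, biscuit_tin, herb_tin, straightedge below 0.02 m/s and x of sugar_tin in the frame of tray between -0.125 and 0.125 m and y of sugar_tin in the frame of tray between -0.06 and 0.06 m and z of sugar_tin in the frame of tray between 0.002 and 0.011 m and x of biscuit_tin in the frame of tray between -0.125 and 0.125 m and y of biscuit_tin in the frame of tray between -0.06 and 0.06 m and z of biscuit_tin in the frame of tray between 0.002 and 0.011 m and x of herb_tin in the frame of tray between -0.125 and 0.125 m and y of herb_tin in the frame of tray between -0.06 and 0.06 m and z of herb_tin in the frame of tray between 0.002 and 0.011 m and x of straightedge in the frame of tray between -0.03 and 0.03 m and y of straightedge in the frame of tray between -0.075 and 0.075 m and z of straightedge in the frame of tray between 0.002 and 0.012 m); the robot touches nothing.
It fails at once if the gripper or arm touches a washed mate (contact force between any of the arm, the fingers and mate1 above 0.5 N or contact force between any of the arm, the fingers and mate2 above 0.5 N or contact force between any of the arm, the fingers and mate3 above 0.5 N or contact force between any of the arm, the fingers and mate4 above 0.5 N or contact force between any of the arm, the fingers and mate5 above 0.5 N).
It fails at once if a mate is knocked over or falls off the tier (z of any of mate1, mate2, mate3, mate4, mate5 in the frame of tier below 0.04 m or angle between any of mate1, mate2, mate3, mate4, mate5's own z axis and vertical above 0.7 rad).
It fails at once if a bystander (scoop, brush, coasters, cactus, bowl) is shifted by more than 3 cm (distance of any of brush, coasters, scoop, cactus, bowl from where it was at the start of the episode above 0.03 m).
Of mate1, mate2, mate3, mate4, mate5 only 3 to 5 are there at a start; the rules pass over those that are not, and their reading is None.
At some moment in a run one of yerba_tin, sugar_tin, biscuit_tin, herb_tin may be knocked a few centimetres aside while the robot is not near it.
It also fails if it takes over 210 s, if anything falls off the work surface, if the arm or the gripper's body presses on something with over 40 N, if the wrist force passes 120 N, or if a joint passes its speed limit or range.

## Working session

There is one attempt and no reset: what is moved stays moved. The work goes in short steps, Python scripts to look and compute and a shell command to move; the robot and the scene stay as the last step left them, time stands still between calls to the robot, and variables do not carry over. Pictures are saved under pics/ and viewed, at most 14 in all, crops included, and the job is handed in when it is done.

```bash
ls; mkdir -p pics; python3 - <<'E'
from workcell import get_obs,get_image,calibration
import cv2
for n in("scene","top"):
    cv2.imwrite(f"pics/{n}0.png",get_image(n)[:,:,::-1]); cv2.imwrite(f"/tmp/{n}.png",get_image(n)[:,:,::-1]); print(calibration(n))
print(get_obs())
E
```

```text
pics
{'fx': 465.3616099947298, 'fy': 465.3616099947298, 'cx': 278.2908880944824, 'cy': 217.22715970068833, 'dist_coeffs': array([-0.01313249,  0.        ,  0.        ,  0.        ,  0.        ]), 'origin': array([1085.49495483,  -16.97655123, 1024.05780343]), 'rotation': array([-0.20442326,  0.74689667,  0.61144428, -0.1627648 ])}
{'fx': 406.81572515411005, 'fy': 406.81572515411005, 'cx': 280.20906454320175, 'cy': 214.07143828017223, 'dist_coeffs': array([0.02939994, 0.        , 0.        , 0.        , 0.        ]), 'origin': array([ 358.57220718,   86.85961548, 1243.05608287]), 'rotation': array([-0.05965096,  0.71125888, -0.69879057,  0.04737417])}
{'time': 0.2, 'joints': array([ 1.07142308e+00,  3.51015126e-01,  1.65212299e+00,  1.93797417e-07,
        1.13906632e+00, -8.45892242e-02]), 'joint_vel': array([ 0.00027362, -0.00243792, -0.00097277,  0.00096194, -0.00039573,
       -0.0002697 ]), 'tau': array([-4.10497501e-05, -4.97089040e+01, -2.85147017e+01,  6.98249764e-02,
        2.46665371e-02, -1.21915655e-04]), 'eef_pos': array([221.53701328, 503.22816033, 237.33700331]), 'eef_rot': array([-8.81343106e-05,  2.05908530e-01,  9.78571195e-01, -2.92916524e-04]), 'contact_force': array([-0.7449793 , -1.14247535,  0.49750602]), 'torque': array([-0.00205763,  0.00170924,  0.01145605]), 'finger_force': 0.0, 'gripper_width': 92.9437957332299}
```

View pics/scene0.png

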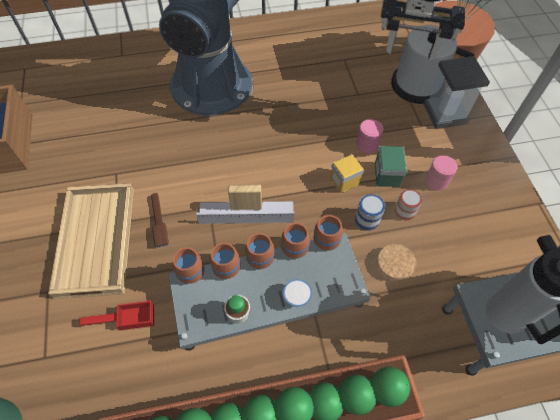

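View pics/top0.png

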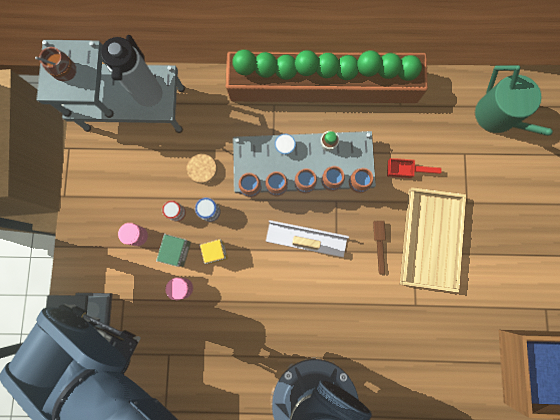

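Scene: five mates at the tier edge (top: row ~180, cols 249–362), straightedge (307,239), tray (434,241). Candidates in the top view: green (172,250)=yerba, yellow (212,251)=sugar, blue/white (207,208)=biscuit, red/white (173,210)=herb; pink (129,234) and (179,288) are decoys.

```bash
cat > h.py <<'E'
import numpy as np,cv2
from scipy.spatial.transform import Rotation as R
from workcell import get_obs,get_image,calibration
def cam(n):
    c=calibration(n);K=np.array([[c['fx'],0,c['cx']],[0,c['fy'],c['cy']],[0,0,1]]);q=c['rotation']
    return K,np.array(c['dist_coeffs']),np.array(c['origin']),R.from_quat([q[1],q[2],q[3],q[0]]).as_matrix()
def pt(n,px,z):
    K,d,o,M=cam(n);u=cv2.undistortPoints(np.float64(px).reshape(-1,1,2),K,d)[:,0]
    r=np.c_[u,np.ones(len(u))]@M.T
    return (o+r*((z-o[2])/r[:,2])[:,None])[:,:2]
def pix(n,P):
    K,d,o,M=cam(n);P=(np.float64(P).reshape(-1,3)-o)@M
    return cv2.projectPoints(P,np.zeros(3),np.zeros(3),K,d)[0][:,0]
E
python3 - <<'E'
from h import *
import numpy as np
t=cv2.imread('pics/top0.png');s=cv2.imread('pics/scene0.png')
a=cv2.resize(t[185:305,100:235],None,fx=4,fy=4,interpolation=cv2.INTER_CUBIC)
cv2.imwrite('pics/c1.png',a)
b=cv2.resize(t[125:260,225:385],None,fx=4.4,fy=4.4,interpolation=cv2.INTER_CUBIC)
cv2.imwrite('pics/c2.png',b)
h=get_image
for n,px,z in [('top',(172,249),76),('top',(212,251),72),('top',(207,206),74),('top',(173,209),66),('top',(249,182),132),('top',(362,178),132),('top',(434,241),20),('scene',(391,157),76),('scene',(347,166),72),('scene',(371,204),74),('scene',(410,198),66)]:
    print(n,px,pt(n,[px],z).round())
E
```

```text
top (172, 249) [[430. 418.]]
top (212, 251) [[426. 303.]]
top (207, 206) [[557. 323.]]
top (173, 209) [[548. 424.]]
top (249, 182) [[617. 197.]]
top (362, 178) [[ 634. -118.]]
top (434, 241) [[ 471. -350.]]
scene (391, 157) [[425. 418.]]
scene (347, 166) [[428. 301.]]
scene (371, 204) [[550. 326.]]
scene (410, 198) [[548. 429.]]
```

View pics/c1.png

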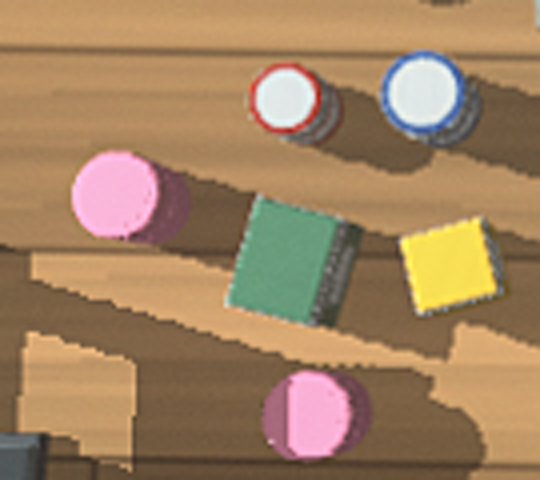

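View pics/c2.png

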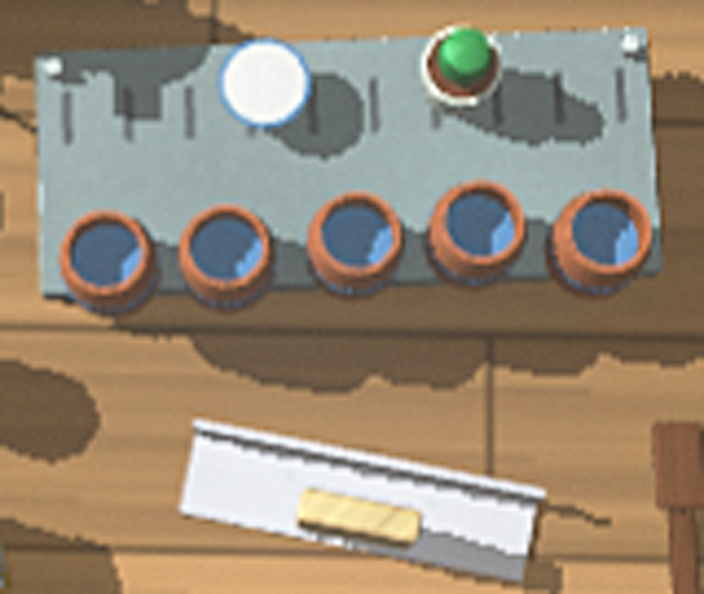

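```bash
python3 - <<'E'
from h import *
t=cv2.imread('pics/top0.png');s=cv2.imread('pics/scene0.png')
a=cv2.resize(t[180:300,395:475],None,fx=4.8,fy=4.8,interpolation=cv2.INTER_CUBIC)
b=cv2.resize(s[175:305,45:145],None,fx=4,fy=4,interpolation=cv2.INTER_CUBIC)
c=np.zeros((600,800,3),np.uint8);c[:576,:384]=a;c[:520,390:790]=b;cv2.imwrite('pics/c3.png',c)
def rect(name,cr,f,off,z,n='top'):
    p=np.array(cr)/f+off; P=pt(n,p,z);c=P.mean(0)
    e=P-np.roll(P,-1,0); print(name,'c',c.round(1),'sides',np.hypot(*e.T).round(1),'ang',np.degrees(np.arctan2(e[:,1],e[:,0])).round(1));return P
o1=np.array([100-.375,185-.375]);o2=np.array([225-.4,125-.4])
rect('yerba',[(258,195),(345,218),(312,327),(227,303)],4,o1,76)
rect('sugar',[(400,238),(484,217),(503,293),(418,315)],4,o1,72)
print('bis',pt('top',np.array([(424,92)])/4+o1,74),'herb',pt('top',np.array([(287,97)])/4+o1,66))
print(rect('tier',[(43,295),(661,270),(647,30),(36,57)],4.4,o2,60).round(1))
print(rect('grip',[(303,488),(421,511),(416,544),(297,518)],4.4,o2,92).round(1))
print('face',pt('top',np.array([(194,423),(545,494)])/4.4+o2,46).round(1),'ledge',pt('top',np.array([(181,514),(522,582)])/4.4+o2,5).round(1))
print('mates rim',pt('top',np.array([(106,257),(226,252),(355,239),(477,229),(601,236)])/4.4+o2,132).round(1))
E
```

```text
yerba c [427.9 420.3] sides [65.6 80.5 63.8 79.7] ang [  76.3  -13.8 -104.5  167.5]
sugar c [426.5 301.9] sides [62.2 56.6 62.6 57.1] ang [ 105.1   16.3  -74.5 -164.1]
bis [[552.34145284 327.07519874]] herb [[548.29057923 429.2817142 ]]
tier c [699.7  43.3] sides [416.4 168.2 420.  167.4] ang [  93.2 -177.6  -86.6    3.7]
[[ 604.2  246.6]
 [ 627.7 -169. ]
 [ 795.8 -161.9]
 [ 771.2  257.3]]
grip c [456.3  33.5] sides [77.2 21.5 78.  19.8] ang [  79.9   -8.4 -101.3  169.5]
[[473.2  69.8]
 [459.7  -6.2]
 [438.5  -3.1]
 [453.8  73.4]]
face [[520.6 143.3]
 [476.6 -92.6]] ledge [[462.4 152.7]
 [419.8 -82.6]]
mates rim [[ 614.5  197.7]
 [ 618.9  121.4]
 [ 628.6   39.6]
 [ 636.3  -37.7]
 [ 632.8 -116. ]]
```

View pics/c3.png

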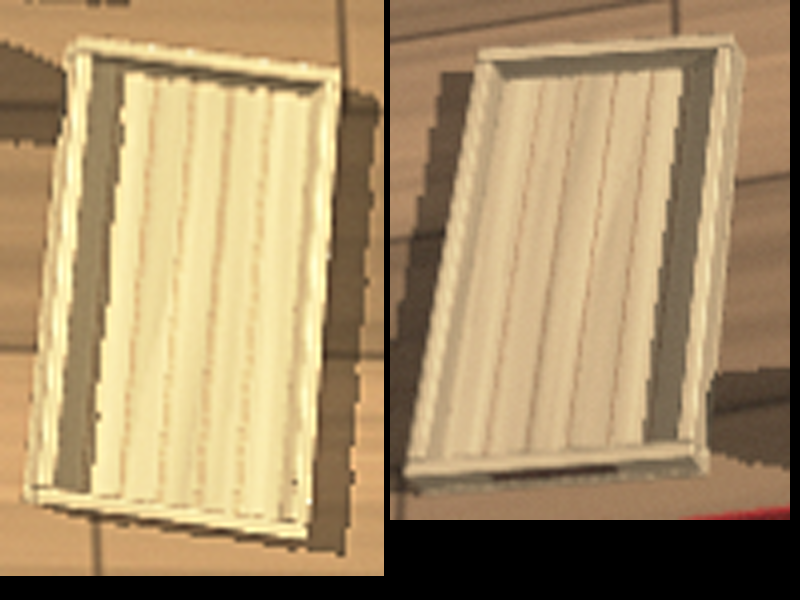

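Crop shows tray rim corners: left panel (75,38),(340,68),(306,538),(33,488); right panel (478,48),(738,38),(706,458),(408,465).

```bash
python3 - <<'E'
from h import *
def rect(name,p,z,n):
    P=pt(n,p,z);c=P.mean(0);e=P-np.roll(P,-1,0)
    print(name,'c',c.round(1),'sides',np.hypot(*e.T).round(1),'ang',np.degrees(np.arctan2(e[:,1],e[:,0])).round(1));print(P.round(0).tolist())
rect('trayT',np.array([(75,38),(340,68),(306,538),(33,488)])/4.8+[395-.4,180-.4],32,'top')
rect('trayS',(np.array([(478,48),(738,38),(706,458),(408,465)])-[390,0])/4+[45-.4,175-.4],32,'scene')
o=get_obs();q=o['eef_rot'];M=R.from_quat([q[1],q[2],q[3],q[0]]).as_matrix();print(M.round(3))
E
```

```text
trayT c [ 480.2 -345.3] sides [163.6 290.9 163.7 281.7] ang [ 84.1  -6.9 -99.1 173.2]
[[631.0, -281.0], [614.0, -444.0], [325.0, -409.0], [351.0, -247.0]]
trayS c [ 478.4 -342.8] sides [165.9 288.3 167.9 284.7] ang [-98.6 174.   80.2  -6.4]
[[324.0, -409.0], [348.0, -245.0], [635.0, -276.0], [607.0, -441.0]]
[[-0.915  0.403 -0.   ]
 [ 0.403  0.915 -0.001]
 [ 0.    -0.001 -1.   ]]
```

```bash
cat > go.py <<'E'
import sys
from h import *
x,y,z,th=map(float,sys.argv[1:5]);o=get_obs();q=o['eef_rot'];M=R.from_quat([q[1],q[2],q[3],q[0]]).as_matrix()
t0=np.degrees(np.arctan2(M[1,1],M[0,1]));T=np.radians(th)
d=np.array([x,y,z])-o['eef_pos']
f=lambda t:np.round([(-np.sin(t)*d[0]+np.cos(t)*d[1])/50,(np.cos(t)*d[0]+np.sin(t)*d[1])/50,-d[2]/50],3)
print('pos',o['eef_pos'].round(1),'th',t0.round(2),'tilt',M[2].round(3),'w',round(o['gripper_width'],1),'F',o['contact_force'].round(1),'t',o['time'])
print('tool turn z',round(-((th-t0+180)%360-180),2),'units before turn',f(np.radians(t0)),'after turn',f(T))
E
python3 go.py 427 419 200 76.3
```

```text
pos [221.5 503.2 237.3] th 66.23 tilt [ 0.    -0.001 -1.   ] w 92.9 F [-0.7 -1.1  0.5] t 0.2
tool turn z -10.07 units before turn [-4.44   0.114  0.747] after turn [-4.391 -0.663  0.747]
```

```bash
python3 -m crank '[{"delta_pos":[0,0,0],"angular":[0,0,-10.07],"claw":88},{"delta_pos":[-0.9,-0.13,0.15],"angular":[0,0,0],"claw":88},{"delta_pos":[-0.9,-0.13,0.15],"angular":[0,0,0],"claw":88},{"delta_pos":[-0.9,-0.13,0.15],"angular":[0,0,0],"claw":88},{"delta_pos":[-0.9,-0.13,0.15],"angular":[0,0,0],"claw":88},{"delta_pos":[-0.79,-0.143,0.147],"angular":[0,0,0],"claw":88},{"delta_pos":[0,0,0.8],"angular":[0,0,0],"claw":88},{"delta_pos":[0,0,0],"angular":[0,0,0],"claw":88}]' 40; python3 go.py 427 419 58 76.3
```

```text
time: 1.2
eef_pos: [426.1, 418.0, 157.9]
eef_rot: [-0.002, 0.12, 0.993, -0.002]
contact_force: [0.8, -0.4, 0.0]
gripper_width: 88.0
finger_force: 0.0
pos [426.1 418.  157.9] th 76.27 tilt [ 0.003 -0.004 -1.   ] w 88.0 F [ 0.8 -0.4  0. ] t 1.2
tool turn z -0.03 units before turn [-0.013  0.024  1.997] after turn [-0.013  0.024  1.997]
```

Moves behave as modelled. Descend and grip the yerba tin, then lift.

```bash
python3 -m crank '[{"delta_pos":[0,0,0.7],"angular":[0,0,0],"claw":88},{"delta_pos":[0,0,0.7],"angular":[0,0,0],"claw":88},{"delta_pos":[0,0,0.6],"angular":[0,0,0],"claw":88},{"delta_pos":[0,0,0],"angular":[0,0,0],"claw":50},{"delta_pos":[0,0,0],"angular":[0,0,0],"claw":50},{"delta_pos":[0,0,0],"angular":[0,0,0],"claw":50},{"delta_pos":[0,0,0],"angular":[0,0,0],"claw":50},{"delta_pos":[0,0,-0.8],"angular":[0,0,0],"claw":50},{"delta_pos":[0,0,-0.9],"angular":[0,0,0],"claw":50},{"delta_pos":[0,0,-0.8],"angular":[0,0,0],"claw":50}]' 40; python3 go.py 450 60 190 76.3;
python3 - <<'E'
import numpy as np
C=np.array([479.5,-344]);a=np.radians(-7.2);u=np.array([np.cos(a),np.sin(a)]);v=np.array([-u[1],u[0]])
for n,U,V in[('yerba',92,36),('biscuit',17,36),('sugar',-46,36),('herb',-105,36),('se',0,-54)]:print(n,(C+U*u+V*v).round(1))
E
```

```text
time: 2.45
eef_pos: [426.8, 419.0, 187.2]
eef_rot: [0.0, 0.119, 0.993, 0.0]
contact_force: [1.6, 0.3, -4.2]
gripper_width: 63.9
finger_force: 40.0
pos [426.8 419.  187.2] th 76.31 tilt [-0.  0. -1.] w 63.9 F [ 1.6  0.3 -4.2] t 2.45
tool turn z 0.01 units before turn [-2.15  -6.866 -0.056] after turn [-2.151 -6.866 -0.056]
yerba [ 575.3 -319.8]
biscuit [ 500.9 -310.4]
sugar [ 438.4 -302.5]
herb [ 379.8 -295.1]
se [ 472.7 -397.6]
```

```bash
python3 -m crank '[{"delta_pos":[-0.27,-0.86,0],"angular":[0,0,0],"claw":50},{"delta_pos":[-0.27,-0.86,0],"angular":[0,0,0],"claw":50},{"delta_pos":[-0.27,-0.86,0],"angular":[0,0,0],"claw":50},{"delta_pos":[-0.27,-0.86,0],"angular":[0,0,0],"claw":50},{"delta_pos":[-0.27,-0.86,0],"angular":[0,0,0],"claw":50},{"delta_pos":[-0.27,-0.86,0],"angular":[0,0,0],"claw":50},{"delta_pos":[-0.27,-0.86,0],"angular":[0,0,0],"claw":50},{"delta_pos":[-0.27,-0.86,0],"angular":[0,0,0],"claw":50},{"delta_pos":[0,0,0],"angular":[0,0,-6.5],"claw":50}]'; python3 go.py 575.3 -319.8 190 82.8
```

```text
time: 3.58
eef_pos: [450.4, 57.0, 185.7]
eef_rot: [0.0, 0.063, 0.998, -0.0]
contact_force: [0.0, 0.2, -3.3]
gripper_width: 63.9
finger_force: 40.0
pos [450.4  57.  185.7] th 82.74 tilt [-0. -0. -1.] w 63.9 F [ 0.   0.2 -3.3] t 3.575
tool turn z -0.06 units before turn [-3.431 -7.161 -0.086] after turn [-3.424 -7.164 -0.086]
```

```bash
python3 -m crank '[{"delta_pos":[-0.43,-0.895,0],"angular":[0,0,0],"claw":50},{"delta_pos":[-0.43,-0.895,0],"angular":[0,0,0],"claw":50},{"delta_pos":[-0.43,-0.895,0],"angular":[0,0,0],"claw":50},{"delta_pos":[-0.43,-0.895,0],"angular":[0,0,0],"claw":50},{"delta_pos":[-0.43,-0.895,0],"angular":[0,0,0],"claw":50},{"delta_pos":[-0.43,-0.895,0],"angular":[0,0,0],"claw":50},{"delta_pos":[-0.43,-0.895,0],"angular":[0,0,0],"claw":50},{"delta_pos":[-0.42,-0.895,0],"angular":[0,0,0],"claw":50},{"delta_pos":[0,0,0.8],"angular":[0,0,0],"claw":50},{"delta_pos":[0,0,0],"angular":[0,0,0],"claw":50}]'; python3 go.py 575.3 -319.8 65 82.8
```

```text
time: 4.82
eef_pos: [573.9, -316.4, 142.5]
eef_rot: [-0.003, 0.063, 0.998, 0.002]
contact_force: [0.7, 0.7, -4.6]
gripper_width: 64.0
finger_force: 40.0
pos [ 573.9 -316.4  142.5] th 82.77 tilt [ 0.006  0.003 -1.   ] w 64.0 F [ 0.7  0.7 -4.6] t 4.825
tool turn z -0.03 units before turn [-0.036 -0.064  1.55 ] after turn [-0.036 -0.064  1.55 ]
```

```bash
python3 - <<'E'
from h import *
t=get_image('top');cv2.imwrite('pics/p4.png',cv2.resize(t[170:310,150:480],None,fx=2.4,fy=2.4,interpolation=cv2.INTER_CUBIC)[:,:,::-1])
E
```

```text
(no output)
```

View pics/p4.png

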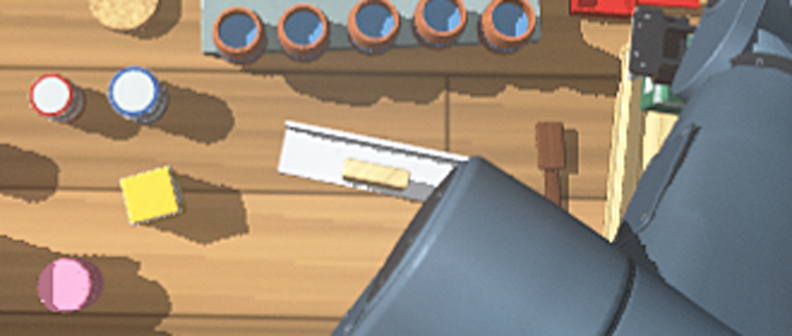

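Arm is over the tray, the view is occluded but nothing is out of place. Lower and watch force.

```bash
python3 -m crank '[{"delta_pos":[-0.03,-0.05,0.5],"angular":[0,0,0],"claw":50},{"delta_pos":[0,0,0.5],"angular":[0,0,0],"claw":50},{"delta_pos":[0,0,0.3],"angular":[0,0,0],"claw":50},{"delta_pos":[0,0,0.15],"angular":[0,0,0],"claw":50},{"delta_pos":[0,0,0.05],"angular":[0,0,0],"claw":50},{"delta_pos":[0,0,0.02],"angular":[0,0,0],"claw":50},{"delta_pos":[0,0,0],"angular":[0,0,0],"claw":50}]'
```

```text
time: 5.75
eef_pos: [578.6, -322.6, 73.1]
eef_rot: [0.003, 0.063, 0.998, -0.003]
contact_force: [-0.9, -11.5, 0.6]
gripper_width: 64.6
finger_force: 39.4
```

```bash
python3 -m crank '[{"delta_pos":[0,0,0],"angular":[0,0,0],"claw":50},{"delta_pos":[0,0,0],"angular":[0,0,0],"claw":50}]'; python3 go.py 575.3 -319.8 65 82.8; python3 - <<'E'
from h import *
t=get_image('scene');cv2.imwrite('pics/p5.png',cv2.resize(t[175:305,30:180],None,fx=4.6,fy=4.6,interpolation=cv2.INTER_CUBIC)[:,:,::-1])
E
```

```text
time: 6.0
eef_pos: [578.6, -322.6, 73.0]
eef_rot: [0.003, 0.063, 0.998, -0.003]
contact_force: [-1.7, -11.9, -1.2]
gripper_width: 64.1
finger_force: 39.4
pos [ 578.6 -322.6   73. ] th 82.83 tilt [-0.006 -0.006 -1.   ] w 64.1 F [ -1.7 -11.9  -1.2] t 6.0
tool turn z 0.03 units before turn [0.073 0.048 0.161] after turn [0.073 0.048 0.161]
```

View pics/p5.png

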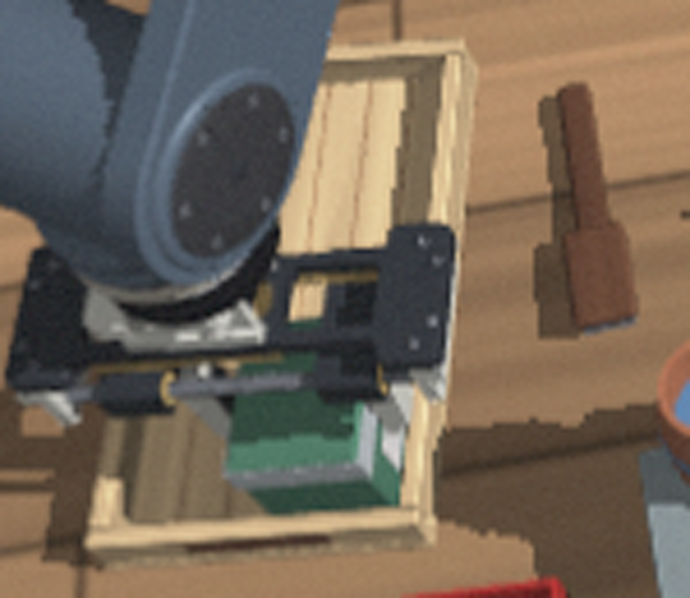

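```bash
python3 -m crank '[{"delta_pos":[0,-0.1,-0.1],"angular":[0,0,0],"claw":50},{"delta_pos":[0,0,0],"angular":[0,0,0],"claw":50},{"delta_pos":[0,0,0],"angular":[0,0,0],"claw":50}]'; python3 -m crank '[{"delta_pos":[0,0,0.1],"angular":[0,0,0],"claw":50},{"delta_pos":[0,0,0.1],"angular":[0,0,0],"claw":50},{"delta_pos":[0,0,0],"angular":[0,0,0],"claw":50}]'
```

```text
time: 6.42
eef_pos: [576.5, -324.5, 74.6]
eef_rot: [0.0, 0.063, 0.998, 0.0]
contact_force: [0.1, -0.5, -3.8]
gripper_width: 64.4
finger_force: 39.6
time: 6.8
eef_pos: [577.1, -323.7, 65.3]
eef_rot: [0.0, 0.063, 0.998, 0.001]
contact_force: [-2.0, 7.8, 8.8]
gripper_width: 63.8
finger_force: 40.0
```

```bash
python3 -m crank '[{"delta_pos":[0,0,0],"angular":[0,0,0],"claw":78},{"delta_pos":[0,0,0],"angular":[0,0,0],"claw":78},{"delta_pos":[0,0,-0.6],"angular":[0,0,0],"claw":78},{"delta_pos":[0,0,-0.9],"angular":[0,0,0],"claw":78},{"delta_pos":[0,0,-0.9],"angular":[0,0,0],"claw":78},{"delta_pos":[0.5,0.8,0],"angular":[0,0,0],"claw":85},{"delta_pos":[0.5,0.8,0],"angular":[0,0,0],"claw":85},{"delta_pos":[0.5,0.8,0],"angular":[0,0,0],"claw":85},{"delta_pos":[0.4,0.9,0],"angular":[0,0,0],"claw":85},{"delta_pos":[0.3,0.9,0],"angular":[0,0,0],"claw":85}]'; python3 go.py 426.5 302 180 105.3; python3 - <<'E'
from h import *
t=get_image('top');cv2.imwrite('pics/p6.png',cv2.resize(t[170:310,150:480],None,fx=2.4,fy=2.4,interpolation=cv2.INTER_CUBIC)[:,:,::-1])
E
```

```text
time: 8.05
eef_pos: [492.9, -101.7, 184.4]
eef_rot: [0.0, 0.063, 0.998, -0.0]
contact_force: [0.9, -0.8, 0.2]
gripper_width: 85.1
finger_force: 0.0
pos [ 492.9 -101.7  184.4] th 82.77 tilt [-0. -0. -1.] w 85.1 F [ 0.9 -0.8  0.2] t 8.05
tool turn z -22.53 units before turn [2.333 7.842 0.088] after turn [-0.85   8.137  0.088]
```

View pics/p6.png

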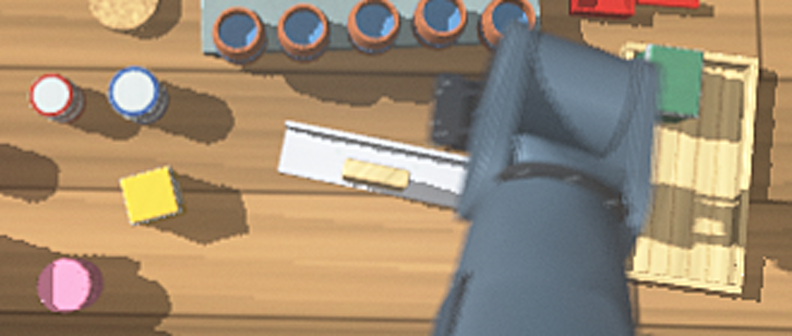

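The yerba tin stands in the tray's upper-left corner (675,82). Next sugar.

```bash
python3 -m crank '[{"delta_pos":[0.28,0.94,0],"angular":[0,0,0],"claw":85},{"delta_pos":[0.29,0.98,0],"angular":[0,0,0],"claw":85},{"delta_pos":[0.29,0.98,0],"angular":[0,0,0],"claw":85},{"delta_pos":[0.29,0.98,0],"angular":[0,0,0],"claw":85},{"delta_pos":[0.29,0.98,0],"angular":[0,0,0],"claw":85},{"delta_pos":[0.29,0.98,0],"angular":[0,0,0],"claw":85},{"delta_pos":[0.29,0.98,0],"angular":[0,0,0],"claw":85},{"delta_pos":[0,0,0],"angular":[0,0,-7.5],"claw":85},{"delta_pos":[0,0,0],"angular":[0,0,-7.5],"claw":85},{"delta_pos":[0,0,0],"angular":[0,0,-7.5],"claw":85}]'; python3 go.py 426.5 302 54 105.3
```

```text
time: 9.35
eef_pos: [436.2, 248.3, 184.2]
eef_rot: [0.0, -0.135, 0.991, -0.0]
contact_force: [0.8, -0.2, -0.1]
gripper_width: 85.0
finger_force: 0.0
pos [436.2 248.3 184.2] th 105.56 tilt [-0. -0. -1.] w 85.0 F [ 0.8 -0.2 -0.1] t 9.35
tool turn z 0.26 units before turn [-0.102  1.088  2.605] after turn [-0.097  1.088  2.605]
```

```bash
python3 -m crank '[{"delta_pos":[-0.05,0.55,0],"angular":[0,0,0],"claw":85},{"delta_pos":[-0.05,0.54,0],"angular":[0,0,0],"claw":85},{"delta_pos":[0,0,0.7],"angular":[0,0,0],"claw":85},{"delta_pos":[0,0,0.7],"angular":[0,0,0],"claw":85},{"delta_pos":[0,0,0.7],"angular":[0,0,0],"claw":85},{"delta_pos":[0,0,0.5],"angular":[0,0,0],"claw":85},{"delta_pos":[0,0,0],"angular":[0,0,0],"claw":45},{"delta_pos":[0,0,0],"angular":[0,0,0],"claw":45},{"delta_pos":[0,0,0],"angular":[0,0,0],"claw":45},{"delta_pos":[0,0,0],"angular":[0,0,0],"claw":45}]' 30;python3 go.py 426.5 302 54 105.3
```

```text
time: 10.6
eef_pos: [427.1, 302.5, 55.4]
eef_rot: [0.001, -0.133, 0.991, 0.0]
contact_force: [-0.7, 0.1, 7.8]
gripper_width: 59.5
finger_force: 29.9
pos [427.1 302.5  55.4] th 105.3 tilt [-0.002  0.001 -1.   ] w 59.5 F [-0.7  0.1  7.8] t 10.6
tool turn z 0.0 units before turn [ 0.015 -0.005  0.029] after turn [ 0.015 -0.005  0.029]
```

```bash
python3 -m crank '[{"delta_pos":[0,0,-0.7],"angular":[0,0,0],"claw":45},{"delta_pos":[0,0,-0.9],"angular":[0,0,0],"claw":45},{"delta_pos":[0,0,-0.9],"angular":[0,0,0],"claw":45},{"delta_pos":[0,0,0],"angular":[0,0,7.5],"claw":45},{"delta_pos":[0,0,0],"angular":[0,0,7.5],"claw":45},{"delta_pos":[0,0,0],"angular":[0,0,7.5],"claw":45}]';python3 go.py 438 -305 180 82.8
```

```text
time: 11.35
eef_pos: [426.2, 301.9, 179.5]
eef_rot: [0.0, 0.065, 0.998, -0.0]
contact_force: [-0.7, 0.0, -2.8]
gripper_width: 59.9
finger_force: 29.9
pos [426.2 301.9 179.5] th 82.56 tilt [-0. -0. -1.] w 59.9 F [-0.7  0.  -2.8] t 11.35
tool turn z -0.24 units before turn [-1.8060e+00 -1.2005e+01 -1.0000e-02] after turn [-1.7550e+00 -1.2013e+01 -1.0000e-02]
```

```bash
python3 -m crank '[{"delta_pos":[-0.15,-1,0],"angular":[0,0,0],"claw":45},{"delta_pos":[-0.15,-1,0],"angular":[0,0,0],"claw":45},{"delta_pos":[-0.15,-1,0],"angular":[0,0,0],"claw":45},{"delta_pos":[-0.15,-1,0],"angular":[0,0,0],"claw":45},{"delta_pos":[-0.15,-1,0],"angular":[0,0,0],"claw":45},{"delta_pos":[-0.15,-1,0],"angular":[0,0,0],"claw":45},{"delta_pos":[-0.15,-1,0],"angular":[0,0,0],"claw":45},{"delta_pos":[-0.15,-1,0],"angular":[0,0,0],"claw":45},{"delta_pos":[-0.15,-1,0],"angular":[0,0,0],"claw":45},{"delta_pos":[-0.15,-1,0],"angular":[0,0,0],"claw":45}]';python3 go.py 439 -305.7 62 82.8
```

```text
time: 12.6
eef_pos: [437.9, -205.0, 179.5]
eef_rot: [0.0, 0.063, 0.998, -0.0]
contact_force: [0.4, 0.4, -2.5]
gripper_width: 59.7
finger_force: 29.9
pos [ 437.9 -205.   179.5] th 82.79 tilt [-0. -0. -1.] w 59.7 F [ 0.4  0.4 -2.5] t 12.6
tool turn z -0.01 units before turn [-0.275 -1.995  2.351] after turn [-0.275 -1.995  2.351]
```

```bash
python3 -m crank '[{"delta_pos":[-0.14,-1,0],"angular":[0,0,0],"claw":45},{"delta_pos":[-0.135,-0.97,0],"angular":[0,0,0],"claw":45},{"delta_pos":[0,0,0.7],"angular":[0,0,0],"claw":45},{"delta_pos":[0,0,0.7],"angular":[0,0,0],"claw":45},{"delta_pos":[0,0,0.5],"angular":[0,0,0],"claw":45},{"delta_pos":[0,0,0.3],"angular":[0,0,0],"claw":45},{"delta_pos":[0,0,0.1],"angular":[0,0,0],"claw":45},{"delta_pos":[0,0,0.06],"angular":[0,0,0],"claw":45},{"delta_pos":[0,0,0],"angular":[0,0,0],"claw":45}]';python3 go.py 439 -305.7 62 82.8
```

```text
time: 13.72
eef_pos: [439.8, -303.0, 61.8]
eef_rot: [0.0, 0.063, 0.998, -0.0]
contact_force: [-0.8, -0.2, -2.4]
gripper_width: 60.0
finger_force: 29.9
pos [ 439.8 -303.    61.8] th 82.81 tilt [-0.001 -0.    -1.   ] w 60.0 F [-0.8 -0.2 -2.4] t 13.725
tool turn z 0.01 units before turn [ 0.009 -0.056 -0.004] after turn [ 0.009 -0.056 -0.004]
```

```bash
python3 -m crank '[{"delta_pos":[0,-0.06,0.03],"angular":[0,0,0],"claw":45},{"delta_pos":[0,0,0],"angular":[0,0,0],"claw":74},{"delta_pos":[0,0,0],"angular":[0,0,0],"claw":74},{"delta_pos":[0,0,-0.5],"angular":[0,0,0],"claw":74},{"delta_pos":[0,0,-0.9],"angular":[0,0,0],"claw":74},{"delta_pos":[0,0,-1],"angular":[0,0,0],"claw":80},{"delta_pos":[0,1,0],"angular":[0,0,0],"claw":80},{"delta_pos":[0,1,0],"angular":[0,0,0],"claw":80},{"delta_pos":[0,1,0],"angular":[0,0,0],"claw":80},{"delta_pos":[0,1,0],"angular":[0,0,0],"claw":80}]';python3 go.py 551.5 326.5 180 82.8
```

```text
time: 14.98
eef_pos: [464.4, -106.0, 180.1]
eef_rot: [0.0, 0.063, 0.998, -0.0]
contact_force: [0.9, -0.8, -0.6]
gripper_width: 80.1
finger_force: 0.0
pos [ 464.4 -106.   180.1] th 82.78 tilt [-0.001 -0.    -1.   ] w 80.1 F [ 0.9 -0.8 -0.6] t 14.975
tool turn z -0.02 units before turn [-6.420e-01  8.801e+00  2.000e-03] after turn [-6.440e-01  8.801e+00  2.000e-03]
```

```bash
python3 -m crank '[{"delta_pos":[0,1,0],"angular":[0,0,0],"claw":80},{"delta_pos":[0,1,0],"angular":[0,0,0],"claw":80},{"delta_pos":[0,1,0],"angular":[0,0,0],"claw":80},{"delta_pos":[0,1,0],"angular":[0,0,0],"claw":80},{"delta_pos":[0,1,0],"angular":[0,0,0],"claw":80},{"delta_pos":[0,1,0],"angular":[0,0,0],"claw":80},{"delta_pos":[0,1,0],"angular":[0,0,0],"claw":80},{"delta_pos":[0,1,0],"angular":[0,0,0],"claw":80},{"delta_pos":[0,1,0],"angular":[0,0,0],"claw":80}]';python3 go.py 551.5 326.5 180 82.8
```

```text
time: 16.1
eef_pos: [520.8, 340.7, 180.0]
eef_rot: [0.0, 0.063, 0.998, 0.0]
contact_force: [0.7, -0.5, 0.1]
gripper_width: 80.1
finger_force: 0.0
pos [520.8 340.7 180. ] th 82.8 tilt [-0.001  0.    -1.   ] w 80.1 F [ 0.7 -0.5  0.1] t 16.1
tool turn z 0.0 units before turn [-0.645 -0.205 -0.   ] after turn [-0.645 -0.205 -0.   ]
```

```bash
python3 - <<'E'
from h import *
a=cv2.imread('pics/scene0.png').astype(int);b=get_image('scene')[:,:,::-1].astype(int)
m=(abs(a-b).max(2)>60)
print('bis/herb changed px',m[190:230,355:385].sum(),m[185:220,395:425].sum(), m[225:285,170:350].sum())
E
python3 -m crank '[{"delta_pos":[-0.645,-0.205,0],"angular":[0,0,0],"claw":80},{"delta_pos":[0,0,0.7],"angular":[0,0,0],"claw":80},{"delta_pos":[0,0,0],"angular":[0,0,0],"claw":80}]';python3 go.py 551.5 326.5 56 82.8;
```

```text
bis/herb changed px 0 4 0
time: 16.52
eef_pos: [550.3, 324.1, 142.7]
eef_rot: [-0.002, 0.063, 0.998, -0.001]
contact_force: [-0.5, 0.1, 0.1]
gripper_width: 79.8
finger_force: 0.0
pos [550.3 324.1 142.7] th 82.78 tilt [ 0.004 -0.003 -1.   ] w 79.8 F [-0.5  0.1  0.1] t 16.525
tool turn z -0.02 units before turn [-0.018  0.051  1.733] after turn [-0.018  0.051  1.733]
```

Unmoved. Grip biscuit.

```bash
python3 -m crank '[{"delta_pos":[0,0.03,0.6],"angular":[0,0,0],"claw":80},{"delta_pos":[0,0,0.6],"angular":[0,0,0],"claw":80},{"delta_pos":[0,0,0.52],"angular":[0,0,0],"claw":80},{"delta_pos":[0,0,0],"angular":[0,0,0],"claw":45},{"delta_pos":[0,0,0],"angular":[0,0,0],"claw":45},{"delta_pos":[0,0,0],"angular":[0,0,0],"claw":45},{"delta_pos":[0,0,0],"angular":[0,0,0],"claw":45},{"delta_pos":[0,0,-0.8],"angular":[0,0,0],"claw":45},{"delta_pos":[0,0,-0.9],"angular":[0,0,0],"claw":45},{"delta_pos":[0,0,-0.8],"angular":[0,0,0],"claw":45}]' 30;python3 go.py 450 60 180 82.8;python3 go.py 502 -313 180 82.8
```

```text
time: 17.77
eef_pos: [551.3, 326.2, 185.7]
eef_rot: [0.0, 0.063, 0.998, 0.0]
contact_force: [0.1, -0.2, -3.2]
gripper_width: 61.3
finger_force: 30.0
pos [551.3 326.2 185.7] th 82.8 tilt [-0.  0. -1.] w 61.3 F [ 0.1 -0.2 -3.2] t 17.775
tool turn z 0.0 units before turn [ 1.344 -5.537  0.115] after turn [ 1.343 -5.537  0.115]
pos [551.3 326.2 185.7] th 82.8 tilt [-0.  0. -1.] w 61.3 F [ 0.1 -0.2 -3.2] t 17.775
tool turn z 0.0 units before turn [ -0.622 -12.808   0.115] after turn [ -0.623 -12.808   0.115]
```

```bash
python3 -m crank '[{"delta_pos":[0,-1,0],"angular":[0,0,0],"claw":45},{"delta_pos":[0,-1,0],"angular":[0,0,0],"claw":45},{"delta_pos":[0,-1,0],"angular":[0,0,0],"claw":45},{"delta_pos":[0,-1,0],"angular":[0,0,0],"claw":45},{"delta_pos":[0,-1,0],"angular":[0,0,0],"claw":45},{"delta_pos":[0,-1,0],"angular":[0,0,0],"claw":45},{"delta_pos":[0,-1,0],"angular":[0,0,0],"claw":45},{"delta_pos":[0,-1,0],"angular":[0,0,0],"claw":45},{"delta_pos":[0,-1,0],"angular":[0,0,0],"claw":45},{"delta_pos":[0,-1,0],"angular":[0,0,0],"claw":45}]';python3 go.py 502 -313.6 64 82.8
```

```text
time: 19.02
eef_pos: [488.3, -171.3, 184.3]
eef_rot: [0.0, 0.063, 0.998, -0.0]
contact_force: [0.5, -0.3, -2.6]
gripper_width: 62.0
finger_force: 30.0
pos [ 488.3 -171.3  184.3] th 82.81 tilt [-0. -0. -1.] w 62.0 F [ 0.5 -0.3 -2.6] t 19.025
tool turn z 0.01 units before turn [-0.628 -2.79   2.405] after turn [-0.628 -2.79   2.405]
```

```bash
python3 -m crank '[{"delta_pos":[-0.21,-0.93,0],"angular":[0,0,0],"claw":45},{"delta_pos":[-0.21,-0.93,0],"angular":[0,0,0],"claw":45},{"delta_pos":[-0.21,-0.93,0],"angular":[0,0,0],"claw":45},{"delta_pos":[0,0,0.5],"angular":[0,0,0],"claw":45},{"delta_pos":[0,0,0],"angular":[0,0,0],"claw":45},{"delta_pos":[0,0,0],"angular":[0,0,0],"claw":45}]';python3 go.py 502 -313.6 64 82.8
```

```text
time: 19.77
eef_pos: [502.8, -311.7, 159.7]
eef_rot: [0.0, 0.063, 0.998, -0.0]
contact_force: [0.7, -0.5, -3.2]
gripper_width: 61.5
finger_force: 30.0
pos [ 502.8 -311.7  159.7] th 82.83 tilt [-0. -0. -1.] w 61.5 F [ 0.7 -0.5 -3.2] t 19.775
tool turn z 0.03 units before turn [ 0.012 -0.039  1.914] after turn [ 0.012 -0.039  1.914]
```

```bash
python3 -m crank '[{"delta_pos":[0,-0.04,0.7],"angular":[0,0,0],"claw":45},{"delta_pos":[0,0,0.6],"angular":[0,0,0],"claw":45},{"delta_pos":[0,0,0.4],"angular":[0,0,0],"claw":45},{"delta_pos":[0,0,0.17],"angular":[0,0,0],"claw":45},{"delta_pos":[0,0,0.05],"angular":[0,0,0],"claw":45},{"delta_pos":[0,0,0],"angular":[0,0,0],"claw":45}]';python3 go.py 502 -313.6 64 82.8
```

```text
time: 20.52
eef_pos: [503.1, -313.6, 65.9]
eef_rot: [0.0, 0.062, 0.998, -0.0]
contact_force: [-7.1, 8.3, 19.2]
gripper_width: 61.3
finger_force: 30.0
pos [ 503.1 -313.6   65.9] th 82.84 tilt [-0.001 -0.    -1.   ] w 61.3 F [-7.1  8.3 19.2] t 20.525
tool turn z 0.04 units before turn [ 0.021 -0.003  0.038] after turn [ 0.021 -0.003  0.038]
```

```bash
python3 - <<'E'
from h import *
t=get_image('scene');cv2.imwrite('pics/p7.png',cv2.resize(t[175:305,30:180],None,fx=4.6,fy=4.6,interpolation=cv2.INTER_CUBIC)[:,:,::-1])
E
```

```text
(no output)
```

View pics/p7.png

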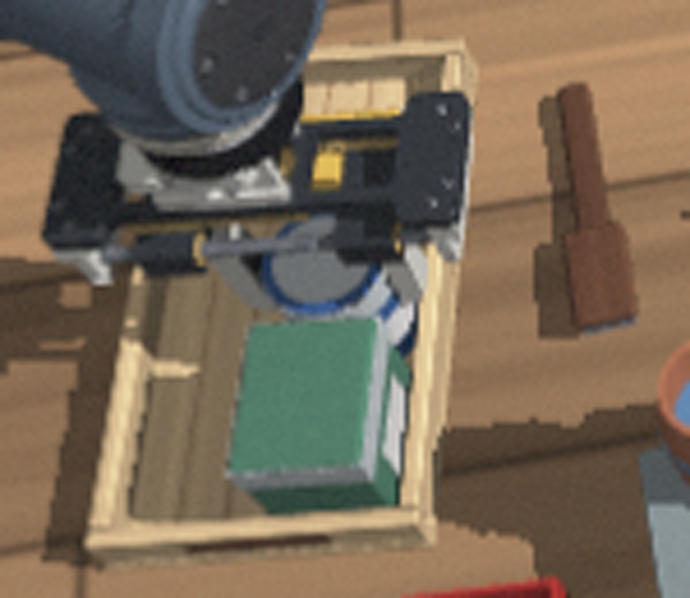

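```bash
python3 - <<'E'
from h import *
C=np.array([479.5,-344]);a=np.radians(-7.2);u=np.array([np.cos(a),np.sin(a)]);v=np.array([-u[1],u[0]])
f=lambda p,z:np.round([[ (q-C)@u,(q-C)@v] for q in pt('scene',np.array(p)/4.6+[29.6,174.6],z)],1).tolist()
print('yerba top',f([(248,322),(380,318),(358,468),(228,470)],82))
print('rim outer',f([(88,545),(434,540),(474,70)],32),'inner end',f([(132,513),(405,508)],32))
print('biscuit top',f([(322,267),(262,265),(322,314)],82))
E
```

```text
yerba top [[52.2, 2.7], [54.6, 67.3], [134.4, 65.2], [131.0, 3.8]]
rim outer [[143.5, -80.3], [152.9, 88.7], [-124.4, 85.6]] inner end [[128.1, -61.4], [134.9, 72.9]]
biscuit top [[23.7, 35.4], [20.4, 5.4], [50.3, 38.5]]
```

```bash
python3 -m crank '[{"delta_pos":[0,0,-0.2],"angular":[0,0,0],"claw":45},{"delta_pos":[0.08,0,0],"angular":[0,0,0],"claw":45},{"delta_pos":[0,0,0],"angular":[0,0,0],"claw":45},{"delta_pos":[0,0,0.1],"angular":[0,0,0],"claw":45},{"delta_pos":[0,0,0.1],"angular":[0,0,0],"claw":45},{"delta_pos":[0,0,0],"angular":[0,0,0],"claw":45}]';python3 go.py 502 -313.6 64 82.8
```

```text
time: 21.32
eef_pos: [499.3, -313.7, 64.6]
eef_rot: [0.001, 0.063, 0.998, -0.0]
contact_force: [-3.0, 5.3, 21.2]
gripper_width: 61.7
finger_force: 30.0
pos [ 499.3 -313.7   64.6] th 82.81 tilt [-0.002 -0.    -1.   ] w 61.7 F [-3.   5.3 21.2] t 21.325
tool turn z 0.01 units before turn [-0.053  0.009  0.012] after turn [-0.053  0.009  0.012]
```

```bash
python3 -m crank '[{"delta_pos":[0,0,0],"angular":[0,0,0],"claw":74},{"delta_pos":[0,0,0],"angular":[0,0,0],"claw":74},{"delta_pos":[0,0,-0.5],"angular":[0,0,0],"claw":74},{"delta_pos":[0,0,-0.9],"angular":[0,0,0],"claw":74},{"delta_pos":[0,0,-0.9],"angular":[0,0,0],"claw":78},{"delta_pos":[0,1,0],"angular":[0,0,0],"claw":78},{"delta_pos":[0,1,0],"angular":[0,0,0],"claw":78},{"delta_pos":[0,1,0],"angular":[0,0,0],"claw":78},{"delta_pos":[0,1,0],"angular":[0,0,0],"claw":78},{"delta_pos":[0,1,0],"angular":[0,0,0],"claw":78}]';python3 -m crank '[{"delta_pos":[0,1,0],"angular":[0,0,0],"claw":78},{"delta_pos":[0,1,0],"angular":[0,0,0],"claw":78},{"delta_pos":[0,1,0],"angular":[0,0,0],"claw":78},{"delta_pos":[0,1,0],"angular":[0,0,0],"claw":78},{"delta_pos":[0,1,0],"angular":[0,0,0],"claw":78},{"delta_pos":[0,1,0],"angular":[0,0,0],"claw":78},{"delta_pos":[0,1,0],"angular":[0,0,0],"claw":78},{"delta_pos":[0,1,0],"angular":[0,0,0],"claw":78},{"delta_pos":[0,0,0],"angular":[0,0,0],"claw":78}]';python3 go.py 548.3 429.3 180 82.8
python3 - <<'E'
from h import *
t=get_image('scene');s=cv2.imread('pics/scene0.png')
a=cv2.resize(t[175:305,45:145],None,fx=4,fy=4,interpolation=cv2.INTER_CUBIC)[:,:,::-1]
b=cv2.resize(t[175:275,350:450],None,fx=3.5,fy=3.5)[:,:,::-1]
c=np.zeros((520,760,3),np.uint8);c[:,:400]=a;c[:350,405:755]=b;cv2.imwrite('pics/p8.png',c)
E
```

```text
time: 22.58
eef_pos: [529.7, -64.0, 177.5]
eef_rot: [-0.0, 0.063, 0.998, -0.0]
contact_force: [0.2, -0.5, 0.8]
gripper_width: 77.9
finger_force: 0.0
time: 23.7
eef_pos: [579.4, 334.1, 176.8]
eef_rot: [-0.0, 0.061, 0.998, -0.0]
contact_force: [0.6, 0.5, 0.2]
gripper_width: 78.1
finger_force: 0.0
pos [579.4 334.1 176.8] th 82.99 tilt [ 0.001 -0.    -1.   ] w 78.1 F [0.6 0.5 0.2] t 23.7
tool turn z 0.19 units before turn [ 0.85   1.815 -0.065] after turn [ 0.856  1.812 -0.065]
```

View pics/p8.png

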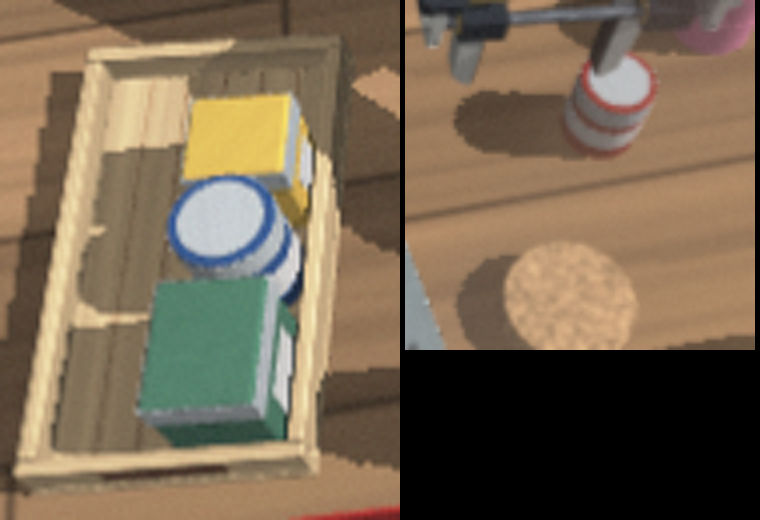

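Tray: yerba, biscuit, sugar upright in a row; herb tin still at scene (410,198). Fetch herb.

```bash
python3 -m crank '[{"delta_pos":[0.43,0.9,0],"angular":[0,0,0],"claw":80},{"delta_pos":[0.42,0.91,0],"angular":[0,0,0],"claw":80},{"delta_pos":[0,0,0.7],"angular":[0,0,0],"claw":80},{"delta_pos":[0,0,0],"angular":[0,0,0],"claw":80},{"delta_pos":[0,0,0],"angular":[0,0,0],"claw":80}]';python3 go.py 548.3 429.3 52 82.8;
```

```text
time: 24.38
eef_pos: [549.8, 425.5, 143.8]
eef_rot: [0.0, 0.063, 0.998, 0.0]
contact_force: [-0.2, 0.3, 0.1]
gripper_width: 80.0
finger_force: 0.0
pos [549.8 425.5 143.8] th 82.72 tilt [-0.001  0.    -1.   ] w 80.0 F [-0.2  0.3  0.1] t 24.375
tool turn z -0.08 units before turn [0.04  0.072 1.836] after turn [0.04  0.072 1.836]
```

```bash
python3 -m crank '[{"delta_pos":[0.04,0.07,0.7],"angular":[0,0,0],"claw":80},{"delta_pos":[0,0,0.6],"angular":[0,0,0],"claw":80},{"delta_pos":[0,0,0.53],"angular":[0,0,0],"claw":80},{"delta_pos":[0,0,0],"angular":[0,0,0],"claw":40},{"delta_pos":[0,0,0],"angular":[0,0,0],"claw":40},{"delta_pos":[0,0,0],"angular":[0,0,0],"claw":40},{"delta_pos":[0,0,0],"angular":[0,0,0],"claw":40},{"delta_pos":[0,0,0],"angular":[0,0,0],"claw":40}]' 30;python3 -m crank '[{"delta_pos":[0,0,-0.8],"angular":[0,0,0],"claw":40},{"delta_pos":[0,0,-0.9],"angular":[0,0,0],"claw":40},{"delta_pos":[0,0,-0.8],"angular":[0,0,0],"claw":40},{"delta_pos":[0.2,-0.95,0],"angular":[0,0,0],"claw":40},{"delta_pos":[0.2,-0.95,0],"angular":[0,0,0],"claw":40},{"delta_pos":[0.2,-0.95,0],"angular":[0,0,0],"claw":40},{"delta_pos":[0.2,-0.95,0],"angular":[0,0,0],"claw":40},{"delta_pos":[0.2,-0.95,0],"angular":[0,0,0],"claw":40},{"delta_pos":[0.2,-0.95,0],"angular":[0,0,0],"claw":40},{"delta_pos":[0.2,-0.95,0],"angular":[0,0,0],"claw":40}]';python3 go.py 380 -298 180 82.8
```

```text
time: 25.38
eef_pos: [548.3, 430.5, 53.1]
eef_rot: [0.001, 0.063, 0.998, 0.001]
contact_force: [-1.6, -0.7, 7.3]
gripper_width: 53.9
finger_force: 30.0
time: 26.62
eef_pos: [435.8, 107.8, 176.8]
eef_rot: [0.0, 0.063, 0.998, 0.0]
contact_force: [0.7, -1.1, -1.7]
gripper_width: 53.3
finger_force: 30.0
pos [435.8 107.8 176.8] th 82.82 tilt [-0.001  0.    -1.   ] w 53.3 F [ 0.7 -1.1 -1.7] t 26.625
tool turn z 0.02 units before turn [ 0.092 -8.191 -0.065] after turn [ 0.089 -8.191 -0.065]
```

```bash
python3 -m crank '[{"delta_pos":[0.015,-0.91,0],"angular":[0,0,0],"claw":40},{"delta_pos":[0.015,-0.91,0],"angular":[0,0,0],"claw":40},{"delta_pos":[0.015,-0.91,0],"angular":[0,0,0],"claw":40},{"delta_pos":[0.015,-0.91,0],"angular":[0,0,0],"claw":40},{"delta_pos":[0.015,-0.91,0],"angular":[0,0,0],"claw":40},{"delta_pos":[0.015,-0.91,0],"angular":[0,0,0],"claw":40},{"delta_pos":[0.015,-0.91,0],"angular":[0,0,0],"claw":40},{"delta_pos":[0.015,-0.91,0],"angular":[0,0,0],"claw":40},{"delta_pos":[0.015,-0.91,0],"angular":[0,0,0],"claw":40},{"delta_pos":[0,0,0],"angular":[0,0,0],"claw":40}]';python3 go.py 378.5 -298 60 82.8;python3 - <<'E'
from h import *
t=get_image('top');cv2.imwrite('pics/p9.png',cv2.resize(t[180:300,395:475],None,fx=4.8,fy=4.8,interpolation=cv2.INTER_CUBIC)[:,:,::-1])
E
```

```text
time: 27.88
eef_pos: [378.0, -298.6, 176.6]
eef_rot: [0.0, 0.064, 0.998, -0.0]
contact_force: [0.3, 0.0, -1.4]
gripper_width: 53.4
finger_force: 30.0
pos [ 378.  -298.6  176.6] th 82.64 tilt [-0.001 -0.001 -1.   ] w 53.4 F [ 0.3  0.  -1.4] t 27.875
tool turn z -0.16 units before turn [-0.008  0.014  2.333] after turn [-0.008  0.014  2.333]
```

View pics/p9.png

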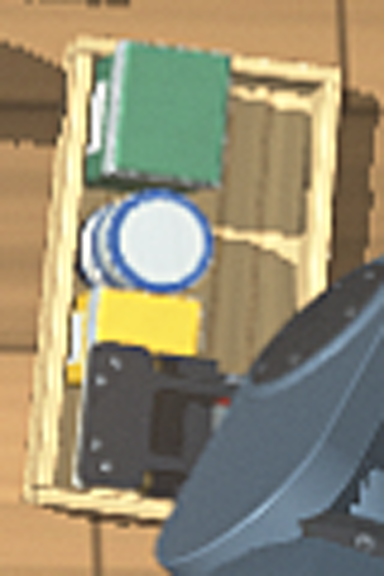

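View: row in place, herb held over the free slot near (200,430). Lower.

```bash
python3 -m crank '[{"delta_pos":[0,0,0.7],"angular":[0,0,0],"claw":40},{"delta_pos":[0,0,0.7],"angular":[0,0,0],"claw":40},{"delta_pos":[0,0,0.5],"angular":[0,0,0],"claw":40},{"delta_pos":[0,0,0.3],"angular":[0,0,0],"claw":40},{"delta_pos":[0,0,0.1],"angular":[0,0,0],"claw":40},{"delta_pos":[0,0,0],"angular":[0,0,0],"claw":40},{"delta_pos":[0,0,0.04],"angular":[0,0,0],"claw":40},{"delta_pos":[0,0,0],"angular":[0,0,0],"claw":40}]'
```

```text
time: 28.92
eef_pos: [378.5, -296.5, 59.7]
eef_rot: [0.0, 0.063, 0.998, -0.0]
contact_force: [0.2, -0.5, -1.1]
gripper_width: 53.6
finger_force: 30.0
```

```bash
python3 -m crank '[{"delta_pos":[0,0,0.02],"angular":[0,0,0],"claw":40},{"delta_pos":[0,0,0],"angular":[0,0,0],"claw":70},{"delta_pos":[0,0,0],"angular":[0,0,0],"claw":70},{"delta_pos":[0,0,-0.5],"angular":[0,0,0],"claw":70},{"delta_pos":[0,0,-0.9],"angular":[0,0,0],"claw":70},{"delta_pos":[0,0,-1],"angular":[0,0,0],"claw":60},{"delta_pos":[0,1,0],"angular":[0,0,0],"claw":60},{"delta_pos":[0,1,0],"angular":[0,0,0],"claw":60},{"delta_pos":[0,1,0],"angular":[0,0,0],"claw":60},{"delta_pos":[0,1,0],"angular":[0,0,0],"claw":60}]';python3 -m crank '[{"delta_pos":[0,0.9,0],"angular":[0,0,10.4],"claw":60},{"delta_pos":[0,0,0],"angular":[0,0,10.4],"claw":60},{"delta_pos":[0,0,0],"angular":[0,0,10.4],"claw":60},{"delta_pos":[0,0,0],"angular":[0,0,10.4],"claw":60},{"delta_pos":[0,0,0],"angular":[0,0,10.4],"claw":60},{"delta_pos":[0,0,0],"angular":[0,0,10.4],"claw":60},{"delta_pos":[0,0,0],"angular":[0,0,10.4],"claw":60},{"delta_pos":[0,0,0],"angular":[0,0,10.4],"claw":60},{"delta_pos":[0,0,0],"angular":[0,0,10.3],"claw":60}]';python3 go.py 455.5 33.3 80 -10.6;python3 - <<'E'
from h import *
t=get_image('top');s=get_image('scene');f=2.4
a=cv2.resize(t[170:310,220:480],None,fx=2.4,fy=2.4)[:,:,::-1];b=cv2.resize(s[175:305,45:145],None,fx=2,fy=2)[:,:,::-1]
c=np.zeros((600,624,3),np.uint8);c[:336]=a;c[338:598,:200]=b;cv2.imwrite('pics/p10.png',c)
E
```

```text
time: 30.18
eef_pos: [403.5, -96.4, 178.5]
eef_rot: [0.0, 0.063, 0.998, -0.0]
contact_force: [0.6, -0.1, 0.2]
gripper_width: 59.6
finger_force: 0.0
time: 31.3
eef_pos: [408.9, -55.5, 178.3]
eef_rot: [0.0, 0.769, 0.639, 0.0]
contact_force: [-0.6, 1.2, -0.2]
gripper_width: 60.2
finger_force: 0.0
pos [408.9 -55.5 178.3] th -10.52 tilt [ 0.  0. -1.] w 60.2 F [-0.6  1.2 -0.2] t 31.3
tool turn z 0.08 units before turn [1.917 0.592 1.966] after turn [1.918 0.59  1.966]
```

View pics/p10.png

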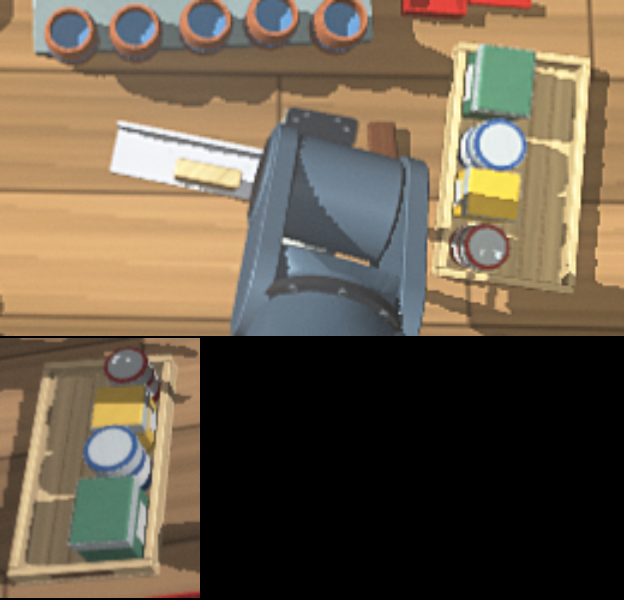

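All four tins are in the tray; straightedge still at its place. Grip it.

```bash
python3 -m crank '[{"delta_pos":[0.96,0.3,0],"angular":[0,0,0],"claw":60},{"delta_pos":[0.96,0.29,0],"angular":[0,0,0],"claw":60},{"delta_pos":[0,0,0.8],"angular":[0,0,0],"claw":60},{"delta_pos":[0,0,0],"angular":[0,0,0],"claw":60},{"delta_pos":[0,0,0],"angular":[0,0,0],"claw":60}]';python3 go.py 455.5 33.3 76 -10.6
```

```text
time: 32.02
eef_pos: [455.2, 33.4, 139.2]
eef_rot: [0.0, 0.767, 0.642, 0.0]
contact_force: [-0.4, -0.7, -0.9]
gripper_width: 59.9
finger_force: 0.0
pos [455.2  33.4 139.2] th -10.1 tilt [ 0.  0. -1.] w 59.9 F [-0.4 -0.7 -0.9] t 32.025
tool turn z 0.5 units before turn [-1.000e-03  7.000e-03  1.264e+00] after turn [-1.000e-03  7.000e-03  1.264e+00]
```

```bash
python3 -m crank '[{"delta_pos":[0,0,0.6],"angular":[0,0,0.5],"claw":60},{"delta_pos":[0,0,0.4],"angular":[0,0,0],"claw":60},{"delta_pos":[0,0,0.26],"angular":[0,0,0],"claw":60},{"delta_pos":[0,0,0],"angular":[0,0,0],"claw":10},{"delta_pos":[0,0,0],"angular":[0,0,0],"claw":10},{"delta_pos":[0,0,0],"angular":[0,0,0],"claw":10},{"delta_pos":[0,0,0],"angular":[0,0,0],"claw":10},{"delta_pos":[0,0,0],"angular":[0,0,0],"claw":10},{"delta_pos":[0,0,0],"angular":[0,0,0],"claw":10}]' 55
python3 -m crank '[{"delta_pos":[0,0,-0.5],"angular":[0,0,0],"claw":10},{"delta_pos":[0,0,-0.42],"angular":[0,0,0],"claw":10},{"delta_pos":[0,0,0],"angular":[0,0,0],"claw":10},{"delta_pos":[0,0,0],"angular":[0,0,0],"claw":10}]';python3 - <<'E'
import numpy as np
c=np.array([616,38.8]);a=np.radians(3.15);X=np.array([np.cos(a),np.sin(a)]);Y=np.array([-X[1],X[0]])
for y in (80,-80):print(y,(c+X*-95+Y*y).round(1),(c+X*-45+Y*y).round(1))
E
python3 go.py 517 113 121 3.15
```

```text
time: 33.15
eef_pos: [455.2, 33.7, 75.6]
eef_rot: [0.0, 0.77, 0.638, 0.0]
contact_force: [-0.3, -0.4, 5.5]
gripper_width: 21.9
finger_force: 55.0
time: 33.65
eef_pos: [454.3, 33.8, 120.4]
eef_rot: [-0.0, 0.77, 0.638, -0.001]
contact_force: [-0.0, -0.7, -2.8]
gripper_width: 21.9
finger_force: 55.0
80 [516.7 113.5] [566.7 116.2]
-80 [525.5 -46.3] [575.5 -43.6]
pos [454.3  33.8 120.4] th -10.67 tilt [-0.    -0.001 -1.   ] w 21.9 F [-0.  -0.7 -2.8] t 33.65
tool turn z -13.82 units before turn [ 1.789  0.939 -0.012] after turn [ 1.513  1.339 -0.012]
```

```bash
python3 -m crank '[{"delta_pos":[0.3,0,0],"angular":[0,0,-6.91],"claw":10},{"delta_pos":[0,0,0],"angular":[0,0,-6.91],"claw":10},{"delta_pos":[0.4,0.4,0],"angular":[0,0,0],"claw":10},{"delta_pos":[0.4,0.4,0],"angular":[0,0,0],"claw":10},{"delta_pos":[0.4,0.4,0],"angular":[0,0,0],"claw":10},{"delta_pos":[0,0,0],"angular":[0,0,0],"claw":10},{"delta_pos":[0,0,0],"angular":[0,0,0],"claw":10}]';python3 go.py 567 115 121 3.15
```

```text
time: 34.52
eef_pos: [513.3, 111.3, 120.3]
eef_rot: [-0.001, 0.687, 0.726, -0.001]
contact_force: [-0.4, -0.6, -2.9]
gripper_width: 21.6
finger_force: 55.0
pos [513.3 111.3 120.3] th 3.15 tilt [-0.    -0.002 -1.   ] w 21.6 F [-0.4 -0.6 -2.9] t 34.525
tool turn z 0.0 units before turn [ 0.015  1.077 -0.015] after turn [ 0.015  1.077 -0.015]
```

```bash
python3 -m crank '[{"delta_pos":[0,0.25,0],"angular":[0,0,0],"claw":10},{"delta_pos":[0,0.15,0],"angular":[0,0,0],"claw":10},{"delta_pos":[0,0.08,0],"angular":[0,0,0],"claw":10},{"delta_pos":[0,0.06,0],"angular":[0,0,0],"claw":10},{"delta_pos":[0,0.06,0],"angular":[0,0,0],"claw":10},{"delta_pos":[0,0.06,0],"angular":[0,0,0],"claw":10},{"delta_pos":[0,0.06,0],"angular":[0,0,0],"claw":10},{"delta_pos":[0,0.06,0],"angular":[0,0,0],"claw":10},{"delta_pos":[0,0.06,0],"angular":[0,0,0],"claw":10},{"delta_pos":[0,0.06,0],"angular":[0,0,0],"claw":10}]';python3 go.py 567 115 121 3.15
```

```text
time: 35.78
eef_pos: [558.9, 114.2, 121.2]
eef_rot: [-0.001, 0.687, 0.726, -0.001]
contact_force: [-5.5, -0.1, 0.8]
gripper_width: 21.7
finger_force: 55.0
pos [558.9 114.2 121.2] th 3.14 tilt [ 0.    -0.001 -1.   ] w 21.7 F [-5.5 -0.1  0.8] t 35.775
tool turn z -0.01 units before turn [0.008 0.163 0.004] after turn [0.008 0.163 0.004]
```

Pushing mates (−5.5 N). Continue gently until the tier stops it.

```bash
python3 -m crank '[{"delta_pos":[0,0.05,0],"angular":[0,0,0],"claw":10},{"delta_pos":[0,0.05,0],"angular":[0,0,0],"claw":10},{"delta_pos":[0,0.04,0],"angular":[0,0,0],"claw":10},{"delta_pos":[0,0,0],"angular":[0,0,0],"claw":10}]';python3 go.py 567 115 121 3.15
```

```text
time: 36.28
eef_pos: [566.1, 114.5, 121.2]
eef_rot: [-0.0, 0.687, 0.726, -0.0]
contact_force: [-4.2, -0.3, -1.1]
gripper_width: 21.5
finger_force: 55.0
pos [566.1 114.5 121.2] th 3.14 tilt [ 0.    -0.001 -1.   ] w 21.5 F [-4.2 -0.3 -1.1] t 36.275
tool turn z -0.01 units before turn [0.008 0.019 0.003] after turn [0.008 0.019 0.003]
```

```bash
python3 -m crank '[{"delta_pos":[0,0.03,0],"angular":[0,0,0],"claw":10},{"delta_pos":[0,0.03,0],"angular":[0,0,0],"claw":10},{"delta_pos":[0,0,0],"angular":[0,0,0],"claw":10}]';python3 -m crank '[{"delta_pos":[0,0.03,0],"angular":[0,0,0],"claw":10},{"delta_pos":[0,0.03,0],"angular":[0,0,0],"claw":10},{"delta_pos":[0,0,0],"angular":[0,0,0],"claw":10}]'
```

```text
time: 36.65
eef_pos: [567.4, 114.6, 121.0]
eef_rot: [-0.002, 0.688, 0.726, -0.002]
contact_force: [-13.1, -0.9, 5.8]
gripper_width: 21.6
finger_force: 55.0
time: 37.02
eef_pos: [567.9, 114.7, 120.7]
eef_rot: [-0.004, 0.687, 0.726, -0.004]
contact_force: [-25.1, -1.7, 14.1]
gripper_width: 22.1
finger_force: 55.0
```

```bash
python3 -m crank '[{"delta_pos":[0,-0.1,0],"angular":[0,0,0],"claw":10},{"delta_pos":[0,-0.4,0],"angular":[0,0,0],"claw":10},{"delta_pos":[0,-0.6,0],"angular":[0,0,0],"claw":10},{"delta_pos":[-0.7,0,0],"angular":[0,0,0],"claw":10},{"delta_pos":[-0.9,0,0],"angular":[0,0,0],"claw":10},{"delta_pos":[-0.9,0,0],"angular":[0,0,0],"claw":10},{"delta_pos":[-0.65,0,0],"angular":[0,0,0],"claw":10},{"delta_pos":[0,0,0],"angular":[0,0,0],"claw":10},{"delta_pos":[0,0,0],"angular":[0,0,0],"claw":10}]';python3 go.py 575.5 -43.6 121 3.15
```

```text
time: 38.15
eef_pos: [526.3, -45.1, 121.4]
eef_rot: [0.0, 0.688, 0.726, 0.0]
contact_force: [-0.8, 0.6, -3.4]
gripper_width: 21.7
finger_force: 55.0
pos [526.3 -45.1 121.4] th 3.13 tilt [-0.     0.001 -1.   ] w 21.7 F [-0.8  0.6 -3.4] t 38.15
tool turn z -0.02 units before turn [-0.024  0.985  0.008] after turn [-0.025  0.985  0.008]
```

```bash
python3 -m crank '[{"delta_pos":[0,0.25,0],"angular":[0,0,0],"claw":10},{"delta_pos":[0,0.12,0],"angular":[0,0,0],"claw":10},{"delta_pos":[0,0.07,0],"angular":[0,0,0],"claw":10},{"delta_pos":[0,0.07,0],"angular":[0,0,0],"claw":10},{"delta_pos":[0,0.07,0],"angular":[0,0,0],"claw":10},{"delta_pos":[0,0.07,0],"angular":[0,0,0],"claw":10},{"delta_pos":[0,0.07,0],"angular":[0,0,0],"claw":10},{"delta_pos":[0,0.07,0],"angular":[0,0,0],"claw":10},{"delta_pos":[0,0.07,0],"angular":[0,0,0],"claw":10},{"delta_pos":[0,0.05,0],"angular":[0,0,0],"claw":10}]';python3 -m crank '[{"delta_pos":[0,0.05,0],"angular":[0,0,0],"claw":10},{"delta_pos":[0,0.04,0],"angular":[0,0,0],"claw":10},{"delta_pos":[0,0,0],"angular":[0,0,0],"claw":10}]'
```

```text
time: 39.4
eef_pos: [571.2, -42.9, 121.2]
eef_rot: [-0.0, 0.687, 0.726, -0.0]
contact_force: [-5.5, -0.7, 0.3]
gripper_width: 21.8
finger_force: 55.0
time: 39.78
eef_pos: [575.8, -42.7, 121.2]
eef_rot: [-0.0, 0.687, 0.726, -0.0]
contact_force: [-4.5, -0.5, -0.8]
gripper_width: 21.6
finger_force: 55.0
```

```bash
python3 -m crank '[{"delta_pos":[0,0.03,0],"angular":[0,0,0],"claw":10},{"delta_pos":[0,0.03,0],"angular":[0,0,0],"claw":10},{"delta_pos":[0,0,0],"angular":[0,0,0],"claw":10}]'; python3 go.py 575.5 -43.6 121 3.15
```

```text
time: 40.15
eef_pos: [576.3, -42.6, 120.9]
eef_rot: [-0.003, 0.687, 0.726, -0.002]
contact_force: [-18.6, -1.6, 8.3]
gripper_width: 22.2
finger_force: 55.0
pos [576.3 -42.6 120.9] th 3.18 tilt [ 0.    -0.007 -1.   ] w 22.2 F [-18.6  -1.6   8.3] t 40.15
tool turn z 0.03 units before turn [-0.019 -0.017 -0.002] after turn [-0.019 -0.017 -0.002]
```

Both pushes stopped at the tier. Back off, lift, turn, and check the mates.

```bash
python3 -m crank '[{"delta_pos":[0,-0.1,0],"angular":[0,0,0],"claw":10},{"delta_pos":[0,-0.5,0],"angular":[0,0,0],"claw":10},{"delta_pos":[0,-0.9,0],"angular":[0,0,0],"claw":10},{"delta_pos":[0,-0.9,0],"angular":[0,0,0],"claw":10},{"delta_pos":[0,-0.6,-0.4],"angular":[0,0,0],"claw":10},{"delta_pos":[0,-0.3,-0.6],"angular":[0,0,0],"claw":10},{"delta_pos":[0,0,-0.6],"angular":[0,0,0],"claw":10},{"delta_pos":[0,0,0],"angular":[0,0,0],"claw":10}]'; python3 - <<'E'
from h import *
t=get_image('top');cv2.imwrite('pics/p11.png',cv2.resize(t[125:205,225:385],None,fx=5,fy=5,interpolation=cv2.INTER_CUBIC)[:,:,::-1])
E
python3 -m crank '[{"delta_pos":[0,0,0],"angular":[0,0,-10],"claw":10},{"delta_pos":[0,0,0],"angular":[0,0,-10],"claw":10},{"delta_pos":[0,0,0],"angular":[0,0,-10],"claw":10},{"delta_pos":[0,0,0],"angular":[0,0,-10],"claw":10},{"delta_pos":[0,0,0],"angular":[0,0,-10],"claw":10},{"delta_pos":[0,0,0],"angular":[0,0,-10],"claw":10},{"delta_pos":[0,0,0],"angular":[0,0,-10],"claw":10},{"delta_pos":[0,0,0],"angular":[0,0,-9.6],"claw":10},{"delta_pos":[0,0,0],"angular":[0,0,0],"claw":10}]';python3 go.py 472.5 -400 200 82.8
```

```text
time: 41.15
eef_pos: [415.8, -51.9, 203.1]
eef_rot: [0.003, 0.687, 0.726, 0.002]
contact_force: [-0.9, 1.1, -3.2]
gripper_width: 21.8
finger_force: 55.0
time: 42.32
eef_pos: [414.0, -51.5, 200.1]
eef_rot: [-0.001, 0.064, 0.998, 0.0]
contact_force: [0.2, -0.1, -2.0]
gripper_width: 21.9
finger_force: 55.0
pos [414.  -51.5 200.1] th 82.69 tilt [ 0.001  0.    -1.   ] w 21.9 F [ 0.2 -0.1 -2. ] t 42.325
tool turn z -0.11 units before turn [-2.048e+00 -6.765e+00  1.000e-03] after turn [-2.035e+00 -6.769e+00  1.000e-03]
```

View pics/p11.png

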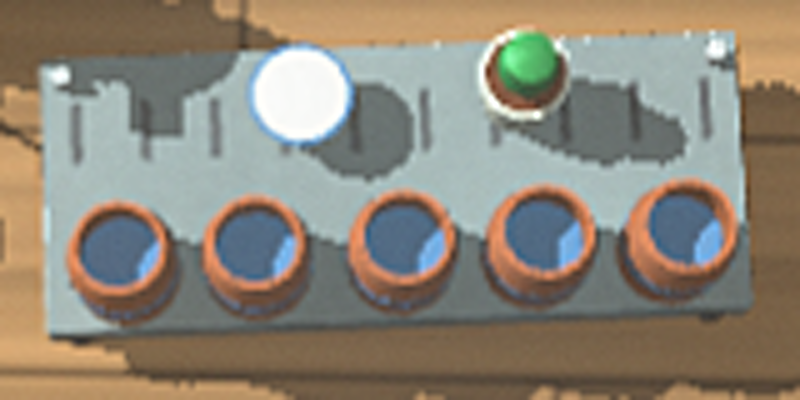

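```bash
python3 - <<'E'
from h import *
c=np.array([616,38.8]);a=np.radians(3.15);X=np.array([np.cos(a),np.sin(a)]);Y=np.array([-X[1],X[0]])
f=lambda p,z:[np.round([(q-c)@X,(q-c)@Y],1).tolist() for q in pt('top',np.array(p)/5+[224.6,124.6],z)]
print(f([(119,250),(255,245),(403,240),(542,234),(685,231)],132))
print('front edge',f([(50,336),(400,322),(750,305)],60))
# predicted rim centres/ belly fronts for x'=32
for y in(160,0,-160):
    p=c+X*32+Y*y; print(((pix('top',[*p,132])-[224.6,124.6])*5).round(0), 'foot front',((pix('top',[*(c+X*0+Y*y),71])-[224.6,124.6])*5).round(0))
E
```

```text
[[31.4, 158.9], [31.2, 82.5], [30.8, -0.5], [31.1, -78.3], [29.5, -158.0]]
front edge [[-0.9, 207.5], [-0.6, -0.5], [1.4, -207.6]]
[[117. 249.]] foot front [[128. 328.]]
[[402. 238.]] foot front [[400. 317.]]
[[688. 226.]] foot front [[673. 306.]]
```

Mates all at x' ≈ 30–31 mm, good. Carry the straightedge to the tray.

```bash
python3 -m crank '[{"delta_pos":[-0.25,-0.84,0],"angular":[0,0,-0.1],"claw":10},{"delta_pos":[-0.25,-0.84,0],"angular":[0,0,0],"claw":10},{"delta_pos":[-0.25,-0.84,0],"angular":[0,0,0],"claw":10},{"delta_pos":[-0.25,-0.84,0],"angular":[0,0,0],"claw":10},{"delta_pos":[-0.25,-0.84,0],"angular":[0,0,0],"claw":10},{"delta_pos":[-0.25,-0.84,0],"angular":[0,0,0],"claw":10},{"delta_pos":[-0.25,-0.84,0],"angular":[0,0,0],"claw":10},{"delta_pos":[-0.25,-0.84,0],"angular":[0,0,0],"claw":10},{"delta_pos":[0,0,0],"angular":[0,0,0],"claw":10},{"delta_pos":[0,0,0],"angular":[0,0,0],"claw":10}]';python3 go.py 472.7 -397.6 130 82.8
```

```text
time: 43.58
eef_pos: [471.2, -396.9, 200.1]
eef_rot: [-0.001, 0.064, 0.998, 0.001]
contact_force: [-0.5, 0.3, -3.1]
gripper_width: 21.9
finger_force: 55.0
pos [ 471.2 -396.9  200.1] th 82.69 tilt [ 0.001  0.001 -1.   ] w 21.9 F [-0.5  0.3 -3.1] t 43.575
tool turn z -0.11 units before turn [-0.032 -0.01   1.403] after turn [-0.032 -0.01   1.403]
```

```bash
python3 -m crank '[{"delta_pos":[-0.03,-0.01,0.6],"angular":[0,0,0],"claw":10},{"delta_pos":[0,0,0.6],"angular":[0,0,0],"claw":10},{"delta_pos":[0,0,0.5],"angular":[0,0,0],"claw":10},{"delta_pos":[0,0,0],"angular":[0,0,0],"claw":10},{"delta_pos":[0,0,0],"angular":[0,0,0],"claw":10}]';python3 go.py 472.7 -397.6 82 82.8
```

```text
time: 44.2
eef_pos: [473.3, -398.0, 117.4]
eef_rot: [0.001, 0.062, 0.998, -0.0]
contact_force: [0.0, -0.5, -1.2]
gripper_width: 22.0
finger_force: 55.0
pos [ 473.3 -398.   117.4] th 82.84 tilt [-0.001 -0.001 -1.   ] w 22.0 F [ 0.  -0.5 -1.2] t 44.2
tool turn z 0.04 units before turn [0.014 0.006 0.708] after turn [0.014 0.006 0.708]
```

```bash
python3 -m crank '[{"delta_pos":[0,0,0.2],"angular":[0,0,0],"claw":10},{"delta_pos":[0,0,0.2],"angular":[0,0,0],"claw":10},{"delta_pos":[0,0,0.15],"angular":[0,0,0],"claw":10},{"delta_pos":[0,0,0.1],"angular":[0,0,0],"claw":10},{"delta_pos":[0,0,0],"angular":[0,0,0],"claw":10},{"delta_pos":[0,0,0.05],"angular":[0,0,0],"claw":10},{"delta_pos":[0,0,0],"angular":[0,0,0],"claw":10}]';python3 go.py 472.7 -397.6 82 82.8
```

```text
time: 45.08
eef_pos: [473.1, -398.3, 81.6]
eef_rot: [0.0, 0.062, 0.998, -0.0]
contact_force: [1.1, -0.2, -1.8]
gripper_width: 21.8
finger_force: 55.0
pos [ 473.1 -398.3   81.6] th 82.85 tilt [-0.001 -0.    -1.   ] w 21.8 F [ 1.1 -0.2 -1.8] t 45.075
tool turn z 0.05 units before turn [ 0.009  0.012 -0.008] after turn [ 0.009  0.012 -0.008]
```

```bash
python3 -m crank '[{"delta_pos":[0,0,0.02],"angular":[0,0,0],"claw":10},{"delta_pos":[0,0,0],"angular":[0,0,0],"claw":34},{"delta_pos":[0,0,0],"angular":[0,0,0],"claw":34},{"delta_pos":[0,0,-0.4],"angular":[0,0,0],"claw":34},{"delta_pos":[0,0,-0.8],"angular":[0,0,0],"claw":34},{"delta_pos":[0,0,-0.9],"angular":[0,0,0],"claw":34},{"delta_pos":[0,0,-0.5],"angular":[0,0,0],"claw":34},{"delta_pos":[0.3,0.8,0],"angular":[0,0,0],"claw":34},{"delta_pos":[0.3,0.9,0],"angular":[0,0,0],"claw":34},{"delta_pos":[0.3,0.9,0],"angular":[0,0,0],"claw":34}]';python3 -m crank '[{"delta_pos":[0.3,0.9,0],"angular":[0,0,0],"claw":34},{"delta_pos":[0.3,0.9,0],"angular":[0,0,0],"claw":34},{"delta_pos":[0.3,0.9,0],"angular":[0,0,0],"claw":34},{"delta_pos":[0.3,0.9,0],"angular":[0,0,0],"claw":34},{"delta_pos":[0.3,0.9,0],"angular":[0,0,0],"claw":34},{"delta_pos":[0,0,0],"angular":[0,0,0],"claw":34},{"delta_pos":[0,0,0],"angular":[0,0,0],"claw":34}]'; python3 - <<'E'
from h import *
t=get_image('top');s=get_image('scene')
a=cv2.resize(t[130:300,225:475],None,fx=1.8,fy=1.8)[:,:,::-1];b=cv2.resize(s[175:305,45:145],None,fx=3.2,fy=3.2)[:,:,::-1]
c=np.zeros((450,780,3),np.uint8);c[:306,:450]=a;c[:416,455:775]=b;cv2.imwrite('pics/p12.png',c)
E
```

```text
time: 46.32
eef_pos: [444.1, -262.3, 211.6]
eef_rot: [0.001, 0.063, 0.998, -0.0]
contact_force: [1.7, -0.8, 0.8]
gripper_width: 34.2
finger_force: 0.0
time: 47.2
eef_pos: [398.5, -31.4, 211.1]
eef_rot: [0.001, 0.062, 0.998, -0.0]
contact_force: [0.1, -0.7, -0.8]
gripper_width: 34.0
finger_force: 0.0
```

View pics/p12.png

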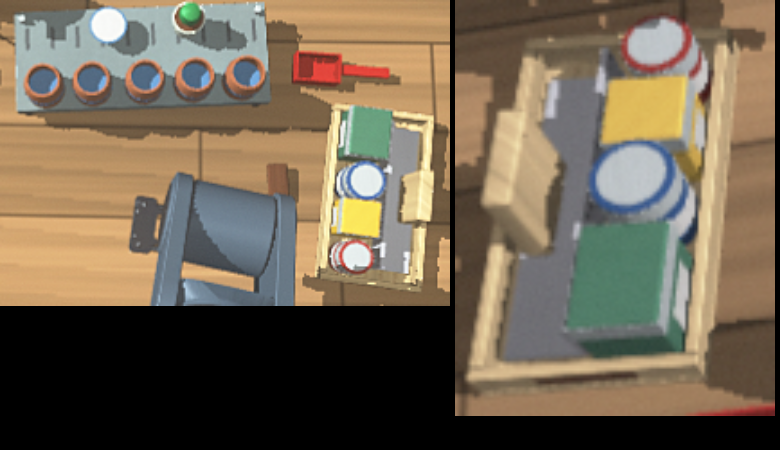

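The tins stand upright, the straightedge lies flat beside them, and the mates are in line. Handing in.

```bash
python3 -c "
from workcell import job
print(job.close_job())"
```

```text
the job is handed in; nothing more can be done
None
```

I handed the job in at about 47 s with no score returned: the five mates sit in line, measured 29–32 mm behind the tier's edge, and the tray holds the four upright tins with the straightedge lying flat beside them.

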